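Flip the hex key and tighten the boom stand's clamp bolt

ROBOT

A 6-joint arm with a two-finger parallel gripper is mounted at the origin on a cart in front of the work surface, level with it; the furniture and walls round the work are solid. World frame = base frame: x ahead of the robot, y to its left, z up, the work surface at z = 0. Lengths are in m, angles in rad, forces in N, time in s.
With the tool pointing down it reaches from about 0.375 to 0.9 m from the base axis. Payload 3.1 kg.
Tool frame: the origin (TCP) lies at the very end of the fingers, on their centre line; the grasp point (between the pads) lies 19 mm behind it (r.grasp_offset is the distance from the TCP to the grasp point, in m); z points along the fingers, y is the direction in which the jaws open and shut (so a half turn about z gives the same grasp; the last joint's range is limited). The gripper opens to 85 mm and grips with 20 to 120 N. Pads are 22 mm wide; open, the fingers measure 114 mm over their backs; the gripper's body (76 mm by 85 mm) begins 54 mm behind the grasp point. The pads swing forward as they close: fully open they stand 13 mm farther back than shut.
Start: joints at [-1.474, 0.527, 1.433, -0, 1.181, -0.178], TCP at [0.17, -0.601, 0.201] pointing down, gripper open.
Joint ranges: [-3.08, 3.08], [-0.75, 2.2], [0.22, 2.44], [-1.43, 4.57], [0, 2.65], [-2.85, 2.85]. Speed limits (rad/s): [2.79, 2.79, 3.14, 3.14, 3.14, 3.14].

INTERFACE

Orientations are given as a rotation vector (axis times angle).
In Python, from rig import r gives the robot as it stands. The module is installed in compiled form; this text tells all that it offers.
- The arm moves only by the shell command python3 -m crank 'ROWS'. ROWS is JSON, a list of rows, each an object with "hand": the closure in counts, from 0 (fully open) to 255 (shut); "delta_pos": the shift along the tool's x, y, z in cm, a list of three; "turn": the turn about the tool's z in degrees. In form: [{"hand": hand, "delta_pos": [x, y, z], "turn": turn}, ...]. A call has 1 to 20 rows; each row shifts and turns the pose as measured when the row begins, along the tool's axes as they then stand; what a row does not reach is not made up. A row lasts 1/8 s, in which the tool goes at most 62.5 mm and 10.7 degrees, less where a joint would pass 70% of its speed; a pose out of reach is approached as far as the arm can. A call is refused whole if a number of a shift passes 6.25 or a number of a turn 10.7, either way. A call with a gripper value outside its range is refused whole. The fingers move at their own pace and stop on an object; the grip force is fixed at half the most. Time passes only in rows, so rows that do not move let the fingers close. It gives the time, the measured TCP pose, the force and the opening at its end, in the units of the state.
- r.get_obs(): the state, without advancing time (a new reading comes with each control period).
- r.get_image(name): name is "side" or "top"; returns the picture (480x640x3 uint8, blue, green, red); there is no depth.
- r.camera_model(name): a dict with "fx", "fy", "cx", "cy" (pixels), "R" (3x3) and "t" (3): a world point X has camera coordinates R X + t. Camera axes: x right, y down, z forward; pixel columns grow to the right and rows downward; lengths in m; the calibration is good to about 2 mm. A picture is of the moment at which its call begins. camera_model takes no time and is no camera call.
- r.hand_in(): hands the job in, once; it reports no verdict.
Trained networks look in the newest picture that a camera, given by its name, has taken for a name from the list of things; names that differ only in an ending like _2 or _b are one class to them, and where a whole thing is asked for, a point or a joint stands for the part that bears it (a point fixed in the world has none). Each returns a list of dicts, best first, with "p" (0 to 1); they miss things now and then, are a little off and sometimes report something else, mostly with a low value. They report only what shows in the picture. A call takes as long as a camera call.
- r.recognise(camera, name): "pixel" ([column, row] in pixels, amid what is visible of it).
The state is a dict: "time": time; "joint_pos": joint angles; "joint_velocities": joint speeds; "effort": joint torques, N m; "ee_pos": TCP position; "ee_rot": TCP orientation; "wrist_force": force on the tool from outside, world axes, zero at the start; "wrist_torque": the same for the moment, N m; "opening": opening from 0.0 (shut) to 1.0 (fully open).
Only numpy, scipy, OpenCV 4.12 (cv2) and the standard library are available. Lean on these libraries where they do the work, as an engineer would, in place of code of your own. Each camera call takes 0.05 s, during which the arm holds its last target.

TASK

The hex key was left with its long arm in the stiff clamp bolt of the boom stand. Take it out, flip it so that its short arm goes fully into the bolt and its long arm sticks out to the right as you face the bolt, and only then press the long arm down to tighten the bolt by about 25 degrees. Leave the key in the bolt, short arm in, and let go.

Things in the scene. Friction and masses are not known exactly. Their poses are not given: they have to be found in the camera images.
- key_grip (a point): Steel L-shaped hex key, bar 16 mm across flats, 0.2 kg; this is its balance point, in the long arm 53 mm from the elbow. x: along the long arm to its tip (150 mm from elbow axis), y: along the short arm to its tip (60 mm from elbow axis), z: up. Vertical flats on both arms suit a grip from above. It starts long arm in the socket, elbow to the robot, short arm to the left, sagging some degrees.
- short_tip (a point): Centre of the end face of the hex key's short arm, 60 mm from the elbow axis; axes as those of key_grip.
- socket_mouth (a point): Centre of the clamp bolt's socket mouth, 130 mm above the bench, on the fixed boom stand. x: level, into the socket; y left, z up. 38 mm deep: an 8 mm flare, 28 narrowing to 17 mm across flats, then 30 mm of hexagon, corners at top and bottom: fits the key held level. Head 36 mm wide, 38 mm proud of a block 50 mm wide, top 18 mm above the axis; a rod leaves the block to the left.
- clamp_screw (a joint): Turn of the clamp bolt, rad: about 0 at first, grows clockwise seen facing the socket (right side goes down), stops at 0.61. Stiff: 0.7 N m, some 6 N down on the long arm 110 mm from the bolt axis; stays where left. The key has about 0.2 rad of play either way in the socket before the bolt turns. The long arm's end swings inward as it goes down: press in an arc about the bolt axis.

How it is judged:
On the way:
1. the key's short arm is fully in the bolt's socket, its long arm to the right, before the bolt has been turned (x of short_tip in the frame of socket_mouth above 0.022 m and y of short_tip in the frame of socket_mouth between -0.008 and 0.008 m and z of short_tip in the frame of socket_mouth between -0.008 and 0.008 m and angle between the y axis of key_grip and the x axis of socket_mouth, either way round below 0.25 rad and y of key_grip in the frame of socket_mouth below -0.03 m and value of joint clamp_screw below 0.15 rad), for 0.2 s.
At the end, for the whole second after the job is handed in: The bolt has been turned clockwise past 0.30 rad (17 degrees) after the short arm was seated, and the released key still has its short arm at least 15 mm deep in the socket, in line within 17 degrees, its long arm to the right (value of joint clamp_screw above 0.3 rad and x of short_tip in the frame of socket_mouth above 0.015 m and distance between short_tip and socket_mouth below 0.05 m and angle between the y axis of key_grip and the x axis of socket_mouth, either way round below 0.3 rad and y of key_grip in the frame of socket_mouth below -0.015 m); the robot touches nothing.
It also fails if it takes over 54 s, if anything falls off the work surface, if the arm or the gripper's body presses on something with over 40 N, if the wrist force passes 120 N, or if a joint passes its speed limit or range.

## Working session

There is one attempt and no reset: what is moved stays moved. The work goes in short steps, Python scripts to look and compute and a shell command to move; the robot and the scene stay as the last step left them, time stands still between calls to the robot, and variables do not carry over. Pictures are saved under pics/ and viewed, and the job is handed in when it is done.

```bash
mkdir -p pics; cat > h.py <<'E'
import numpy as np, cv2
from rig import r
from scipy.spatial.transform import Rotation as R
def ray(cam,px):
    m=r.camera_model(cam);Rm=np.array(m["R"]);t=np.array(m["t"])
    d=Rm.T@np.array([(px[0]-m["cx"])/m["fx"],(px[1]-m["cy"])/m["fy"],1]);return -Rm.T@t,d/np.linalg.norm(d)
def proj(cam,X):
    m=r.camera_model(cam);c=np.array(m["R"])@np.array(X)+np.array(m["t"]);return [m["fx"]*c[0]/c[2]+m["cx"],m["fy"]*c[1]/c[2]+m["cy"]]
def tri(p1,p2,c1="side",c2="top"):
    o1,d1=ray(c1,p1);o2,d2=ray(c2,p2)
    A=np.c_[d1,-d2];s=np.linalg.lstsq(A,o2-o1,rcond=None)[0];a=o1+s[0]*d1;b=o2+s[1]*d2
    return (a+b)/2,np.linalg.norm(a-b)
def atz(cam,px,z):
    o,d=ray(cam,px);return o+d*(z-o[2])/d[2]
E
python3 - <<'E'
from h import *
for c in ["side","top"]:
    cv2.imwrite(f"pics/{c}0.png",r.get_image(c))
    m=r.camera_model(c);print(c,-np.array(m["R"]).T@m["t"],np.round(m["R"],2).tolist(),m["fx"])
    for n in ["key_grip","short_tip","socket_mouth"]:
        print(c,n,r.recognise(c,n)[:2])
o=r.get_obs();print(o["time"],o["ee_pos"],o["ee_rot"],R.from_rotvec(o["ee_rot"]).as_matrix().round(3).tolist())
E
```

```text
side [ 0.39365325 -0.91653617  0.75463231] [[1.0, -0.09, -0.01], [-0.07, -0.68, -0.73], [0.05, 0.72, -0.69]] 584.178377967542
side key_grip [{'pixel': [306.9, 257.6], 'p': 0.59}]
side short_tip [{'pixel': [301.0, 261.3], 'p': 0.76}]
side socket_mouth [{'pixel': [385.8, 276.3], 'p': 0.75}]
top [ 0.39248208 -0.27909608  1.01692952] [[-0.02, -1.0, 0.0], [-1.0, 0.02, -0.03], [0.03, -0.0, -1.0]] 500.98017086317077
top key_grip [{'pixel': [330.1, 251.9], 'p': 0.68}]
top short_tip [{'pixel': [336.2, 252.3], 'p': 0.98}]
top socket_mouth [{'pixel': [320.0, 173.5], 'p': 0.72}]
0.4 [ 0.17019286 -0.60122293  0.20053811] [-3.11138874e+00 -4.31747298e-01  2.84026824e-05] [[0.962, 0.272, -0.0], [0.272, -0.962, 0.0], [0.0, -0.0, -1.0]]
```

View pics/side0.png

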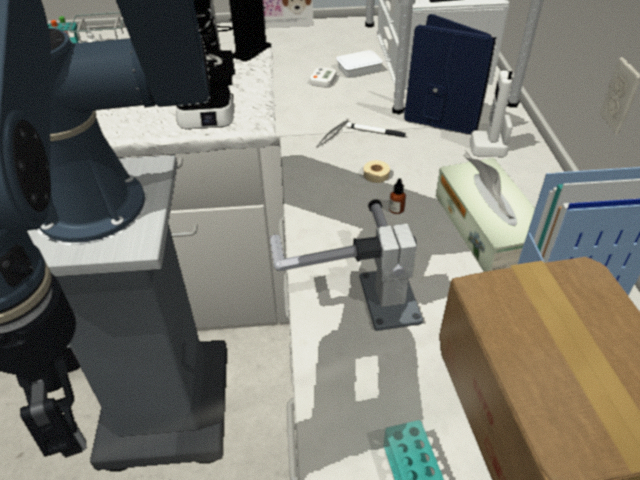

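View pics/top0.png

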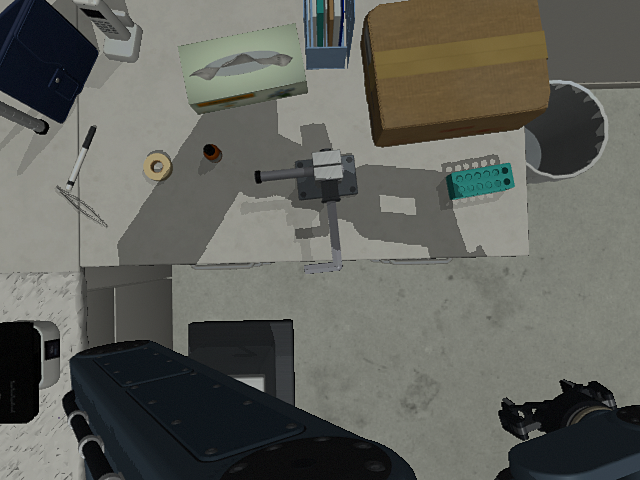

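```bash
python3 - <<'E'
from h import *
for c in ["side","top"]:
    im=cv2.imread(f"pics/{c}0.png")
    u,v=(350,265) if c=="side" else (325,215)
    cv2.imwrite(f"pics/{c}0z.png",cv2.resize(im[v-65:v+65,u-85:u+85],None,fx=4.5,fy=4.5,interpolation=cv2.INTER_CUBIC))
print(tri([306.9,257.6],[330.1,251.9]),tri([301,261.3],[336.2,252.3]),tri([385.8,276.3],[320,173.5]))
E
```

```text
(array([ 0.40586074, -0.29850059,  0.11631271]), np.float64(0.015099195651500011)) (array([ 0.40064192, -0.30916459,  0.12014946]), np.float64(0.006660753982285762)) (array([ 0.54664287, -0.28364447,  0.04453895]), np.float64(0.010689284956990125))
```

View pics/side0z.png

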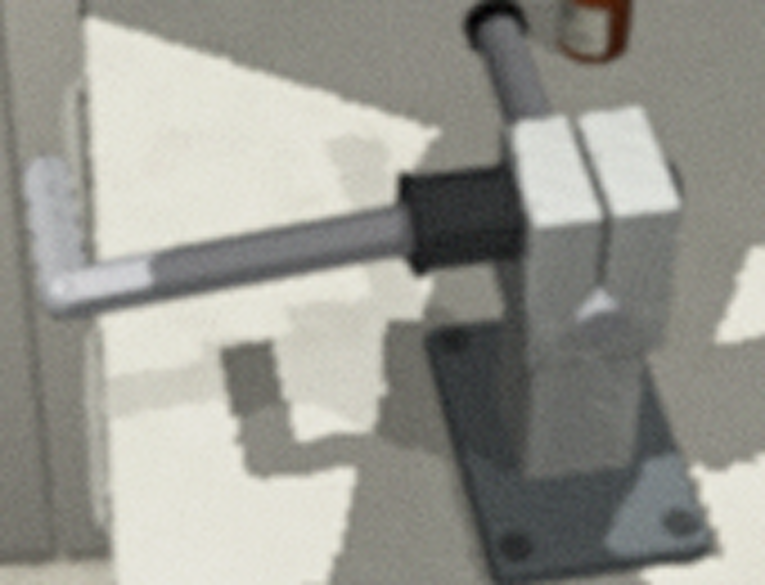

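View pics/top0z.png

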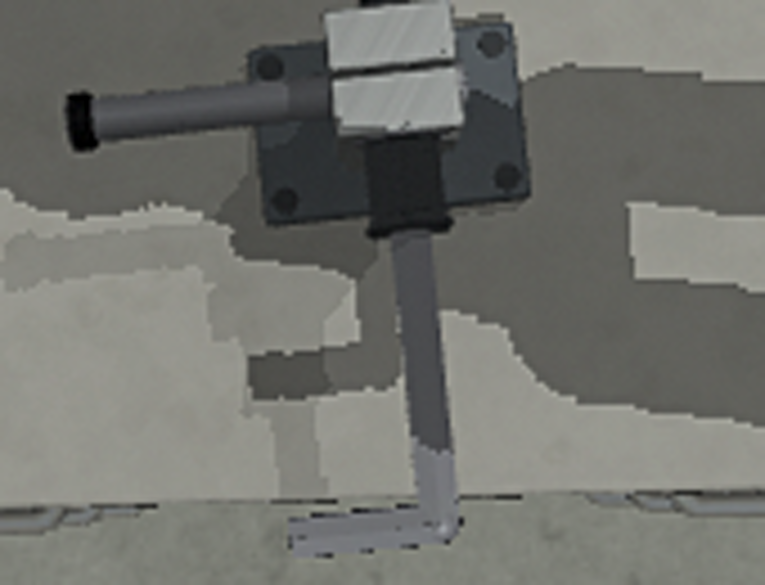

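The side view shows the key from its elbow (~279,264) to the bolt head mouth (~355,249), with the short tip at ~(275,238). In the top view the elbow is at (338,268), the short tip at (305,269) and the mouth at (331,201).

```bash
python3 - <<'E'
from h import *
S=lambda x,y:[265+x/4.5,200+y/4.5]
T=lambda x,y:[240+x/4.5,150+y/4.5]
for n,a,b in [("elbow",S(62,290),T(440,528)),("shorttip",S(42,170),T(292,537)),("mouth",S(408,222),T(410,232)),("rodend",S(497,22),T(80,122)),("blocktop near R corner",S(600,218),T(460,130)),("blocktop nearL",S(515,122),T(340,137)),("topfarR",S(680,205),T(452,5)),("topfarL",S(640,108),T(327,12))]:
    p,e=tri(a,b);print(n,p.round(4),round(e,4))
# mouth at z=.13 plane
print(atz("top",T(410,232),.13),atz("top",T(410,232),.14), atz("side",S(408,222),.13))
E
```

```text
elbow [ 0.3704 -0.3113  0.119 ] 0.0001
shorttip [ 0.3667 -0.2524  0.1183] 0.0029
mouth [ 0.4874 -0.302   0.1302] 0.0003
rodend [ 0.5389 -0.1691  0.0999] 0.0002
blocktop near R corner [ 0.536  -0.3231  0.1466] 0.0219
blocktop nearL [ 0.5249 -0.2755  0.1475] 0.0034
topfarR [ 0.5738 -0.32    0.1475] 0.0004
topfarL [ 0.5712 -0.2714  0.1465] 0.002
[ 0.48752421 -0.30201028  0.13      ] [ 0.48645262 -0.30175192  0.14      ] [ 0.48723988 -0.3018187   0.13      ]
```

```bash
cat >> h.py <<'E'
def hexbar(a,b,up,af=.016):
    a=np.array(a,float);b=np.array(b,float);d=(b-a)/np.linalg.norm(b-a);up=up-d*np.dot(up,d);up/=np.linalg.norm(up);s=np.cross(d,up)
    ring=[(af/np.sqrt(3))*(np.cos(k*np.pi/3)*up+np.sin(k*np.pi/3)*s) for k in range(6)]
    return np.array([a+q for q in ring]+[b+q for q in ring])
def keypts(E,yaw,pitch,roll,L=.15,S=.06):
    Rk=R.from_euler("ZYX",[yaw,-pitch,roll]).as_matrix()
    E=np.array(E,float);up=Rk[:,2]
    return [hexbar(E-.008*Rk[:,0]*0,E+L*Rk[:,0],up),hexbar(E,E+S*Rk[:,1],up)],Rk
def overlay(cam,im,hexes,col=(0,0,255),z=4.5,org=(0,0)):
    for h in hexes:
        p=np.array([proj(cam,x) for x in h]);p=(p-np.array(org))*z
        p=p.round().astype(int)
        for k in range(6):
            cv2.line(im,tuple(p[k]),tuple(p[k+6]),col,1)
            for o in (0,6): cv2.line(im,tuple(p[o+k]),tuple(p[o+(k+1)%6]),col,1)
def view(tag,hexes,cs=None,imgs=None,h=65,w=85):
    cs=cs or {"side":(350,265),"top":(325,215)}
    out=[]
    for c in cs:
        im=imgs[c] if imgs else r.get_image(c)
        u,v=cs[c];zf=4.5
        o=(u-w,v-h);z=cv2.resize(im[v-h:v+h,u-w:u+w],None,fx=zf,fy=zf,interpolation=cv2.INTER_CUBIC)
        overlay(c,z,hexes,(0,0,255),zf,(o[0]-.4,o[1]-.4));cv2.imwrite(f"pics/{tag}_{c}.png",z)
E
python3 - <<'E'
from h import *
imgs={c:cv2.imread(f"pics/{c}0.png") for c in("side","top")}
M=np.array([.487,-.302,.130]);yaw=.09;d=np.array([np.cos(yaw),np.sin(yaw),0])
E=np.array([.376,-.3105,.1175])
hx,_=keypts(E,.085,.09,0)
hx.append(hexbar(M,M+.038*d,np.array([0,0,1.]),.036))
view("fit0",hx,imgs=imgs)
T=lambda x,y:[240+x/4.5,150+y/4.5]
a=[atz("top",T(*q),.008) for q in[(250,48),(265,225),(528,195),(512,22)]]
for i in range(4):
    v=a[(i+1)%4]-a[i];print(v.round(4),np.degrees(np.arctan2(v[1],v[0])))
E
```

```text
[-0.08   -0.0049  0.    ] -176.46454461565452
[ 0.0107 -0.1184  0.    ] -84.82940544491204
[0.0783 0.0051 0.    ] 3.7613024736131186
[-0.009   0.1182  0.    ] 94.3523747432844
```

View pics/fit0_side.png

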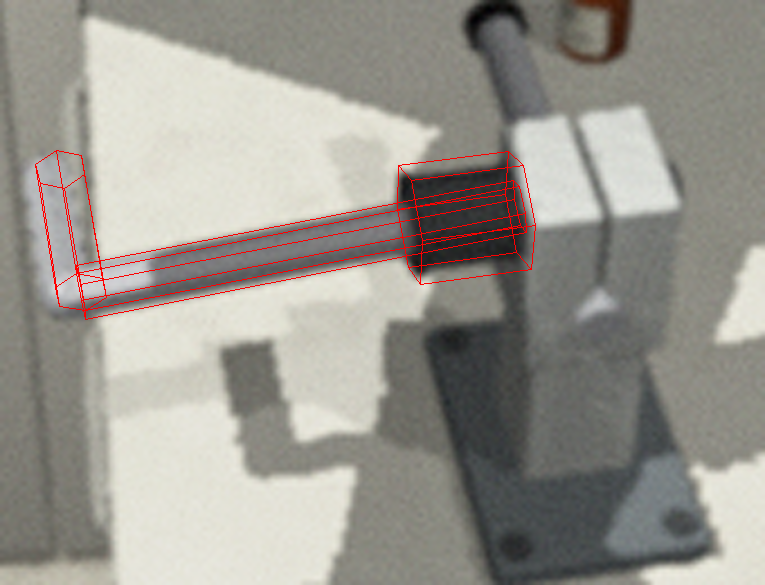

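View pics/fit0_top.png

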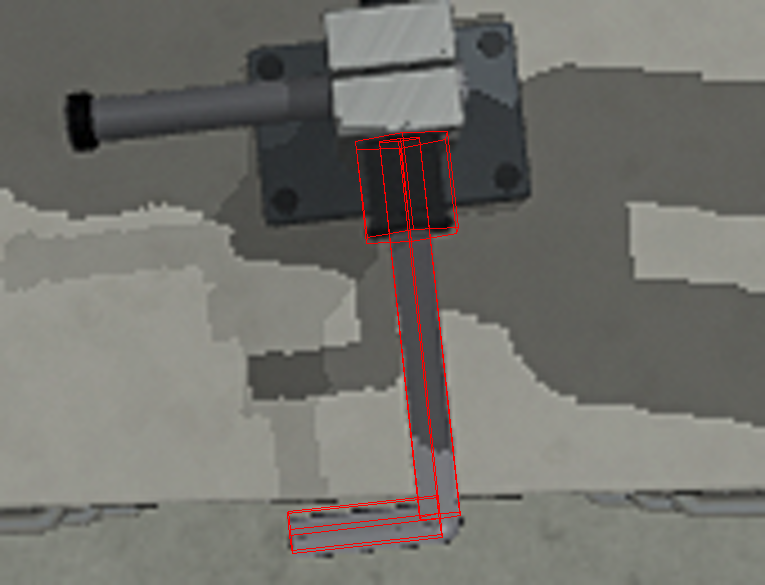

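```bash
python3 -m crank '[{"hand":0,"delta_pos":[4.1,-2.7,0],"turn":0},{"hand":0,"delta_pos":[4.1,-2.7,0],"turn":0},{"hand":0,"delta_pos":[4.1,-2.7,0],"turn":0},{"hand":0,"delta_pos":[4.1,-2.7,0],"turn":0},{"hand":0,"delta_pos":[4.1,-2.7,0],"turn":0},{"hand":0,"delta_pos":[4.1,-2.7,0],"turn":0},{"hand":0,"delta_pos":[4.1,-2.7,0],"turn":0},{"hand":0,"delta_pos":[4.1,-2.7,0],"turn":0},{"hand":0,"delta_pos":[0,0,0],"turn":6},{"hand":0,"delta_pos":[0,0,0],"turn":5.5},{"hand":0,"delta_pos":[0,0,0],"turn":0}]'
cat >> h.py <<'E'
def goto(p,yaw=None):
    o=r.get_obs();m=R.from_rotvec(o["ee_rot"]).as_matrix();y=np.arctan2(m[1,0],m[0,0])
    print("t",o["time"],"tcp",np.round(o["ee_pos"],4),"yaw",round(y,4),"op",round(o["opening"],3),"F",np.round(o["wrist_force"],1),"T",np.round(o["wrist_torque"],2),"q",np.round(o["joint_pos"],2))
    if p is not None: print("delta cm",(m.T@(np.array(p)-o["ee_pos"])*100).round(2),"turn",None if yaw is None else round(np.degrees(y-yaw),2), "z axis",m[:,2].round(3))
E
python3 -c "
from h import *
goto([.4265,-.3065,.103],.075)"
```

```text
time: 1.78
ee_pos: [0.4362, -0.2973, 0.2012]
ee_rot: [3.134, 0.108, 0.006]
wrist_force: [0.0, 0.9, 0.2]
opening: 0.998
t 1.775 tcp [ 0.4362 -0.2973  0.2012] yaw 0.0692 op 0.998 F [0.  0.9 0.2] T [-0.01 -0.03  0.03] q [-0.81  0.39  1.68 -0.    1.06  0.69]
delta cm [-1.06  0.79  9.82] turn -0.33 z axis [ 0.004 -0.006 -1.   ]
```

```bash
python3 -m crank '[{"hand":0,"delta_pos":[-1.06,0.79,1],"turn":0},{"hand":0,"delta_pos":[0,0,2],"turn":0},{"hand":0,"delta_pos":[0,0,2],"turn":0},{"hand":0,"delta_pos":[0,0,0],"turn":0}]'
python3 - <<'E'
from h import *
goto([.4265,-.3065,.103],.075)
E=np.array([.3735,-.3105,.1175])
hx,_=keypts(E,.078,.075,0)
M=np.array([.486,-.302,.130]);hx.append(hexbar(M,M+.038*np.array([np.cos(.075),np.sin(.075),0]),np.array([0,0,1.]),.03))
view("pre",hx)
E
```

```text
time: 2.28
ee_pos: [0.4233, -0.3091, 0.1488]
ee_rot: [3.133, 0.112, 0.004]
wrist_force: [-0.8, 0.3, 0.2]
opening: 0.998
t 2.275 tcp [ 0.4233 -0.3091  0.1488] yaw 0.0716 op 0.998 F [-0.8  0.3  0.2] T [ 0.03 -0.01 -0.  ] q [-0.84  0.46  1.74 -0.    0.93  0.66]
delta cm [ 0.33 -0.27  4.58] turn -0.2 z axis [ 0.003 -0.007 -1.   ]
```

View pics/pre_side.png

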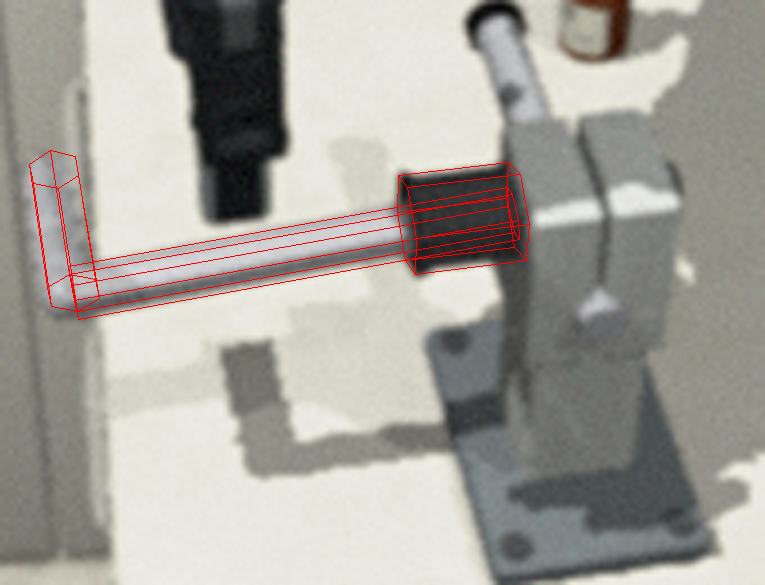

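View pics/pre_top.png

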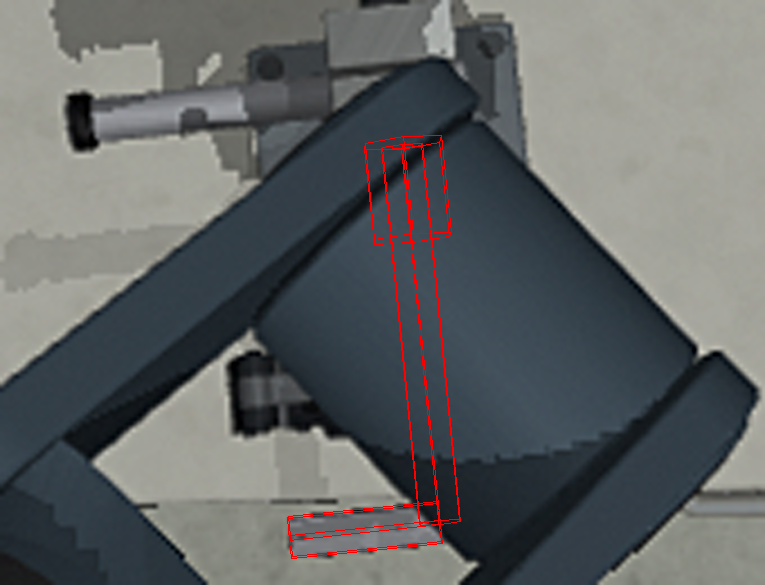

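The overlay fits the key, and the fingers stand over the long arm at zoomed (235,215). Next I descend and grip.

```bash
python3 -m crank '[{"hand":0,"delta_pos":[0.3,-0.27,1.5],"turn":0},{"hand":0,"delta_pos":[0,0,2.0],"turn":0},{"hand":0,"delta_pos":[0,0,1.1],"turn":0},{"hand":0,"delta_pos":[0,0,0],"turn":0}]'
python3 -c "
from h import *
goto([.4265,-.3065,.103],.075)"
```

```text
time: 2.88
ee_pos: [0.4289, -0.3086, 0.1036]
ee_rot: [3.126, 0.113, 0.012]
wrist_force: [0.5, -0.3, -0.4]
opening: 1.0
t 2.875 tcp [ 0.4289 -0.3086  0.1036] yaw 0.072 op 1.0 F [ 0.5 -0.3 -0.4] T [0.02 0.02 0.  ] q [-0.83  0.54  1.78 -0.    0.81  0.67]
delta cm [-0.22 -0.23  0.06] turn -0.17 z axis [ 0.008 -0.013 -1.   ]
```

```bash
python3 -m crank '[{"hand":0,"delta_pos":[-0.22,-0.23,0],"turn":0},{"hand":255,"delta_pos":[0,0,0],"turn":0},{"hand":255,"delta_pos":[0,0,0],"turn":0},{"hand":255,"delta_pos":[0,0,0],"turn":0},{"hand":255,"delta_pos":[0,0,0],"turn":0},{"hand":255,"delta_pos":[0,0,0],"turn":0},{"hand":255,"delta_pos":[0,0,0],"turn":0},{"hand":255,"delta_pos":[0,0,0],"turn":0}]'
python3 - <<'E'
from h import *
goto([.4265,-.3065,.103],.075)
hx,_=keypts(np.array([.3735,-.3105,.1175]),.078,.075,0)
view("grip",hx,{"side":(350,265)})
E
```

```text
time: 3.88
ee_pos: [0.4274, -0.3073, 0.1054]
ee_rot: [3.123, 0.113, 0.016]
wrist_force: [0.8, -0.3, 0.6]
opening: 0.001
t 3.875 tcp [ 0.4274 -0.3073  0.1054] yaw 0.0724 op 0.001 F [ 0.8 -0.3  0.6] T [ 0.07 -0.03  0.03] q [-0.83  0.53  1.78 -0.    0.81  0.67]
delta cm [-0.09 -0.09  0.23] turn -0.15 z axis [ 0.011 -0.016 -1.   ]
```

View pics/grip_side.png

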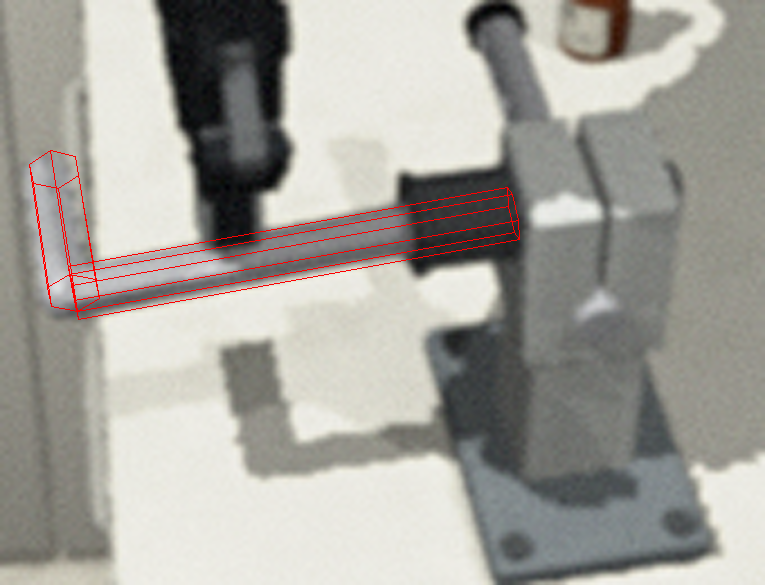

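```bash
python3 - <<'E'
from h import *
p=r.get_obs()["ee_pos"];print(p)
for X in [p,p+[0,0,.019],p+[0,0,.04]]:
    q=np.array(proj("side",X));print(q,(q-[265,200])*4.5)
im=r.get_image("side");cv2.imwrite("pics/s1.png",cv2.resize(im[150:310,200:413],None,fx=3.75,fy=3.75,interpolation=cv2.INTER_CUBIC))
im=r.get_image("top");cv2.imwrite("pics/t1.png",im)
E
```

```text
[ 0.42746174 -0.30728258  0.10538424]
[316.710894   266.01088161] [232.69902301 297.04896726]
[316.4495616  257.32541772] [231.52302722 257.96437975]
[316.15150854 247.41953095] [230.18178841 213.38788929]
```

View pics/s1.png

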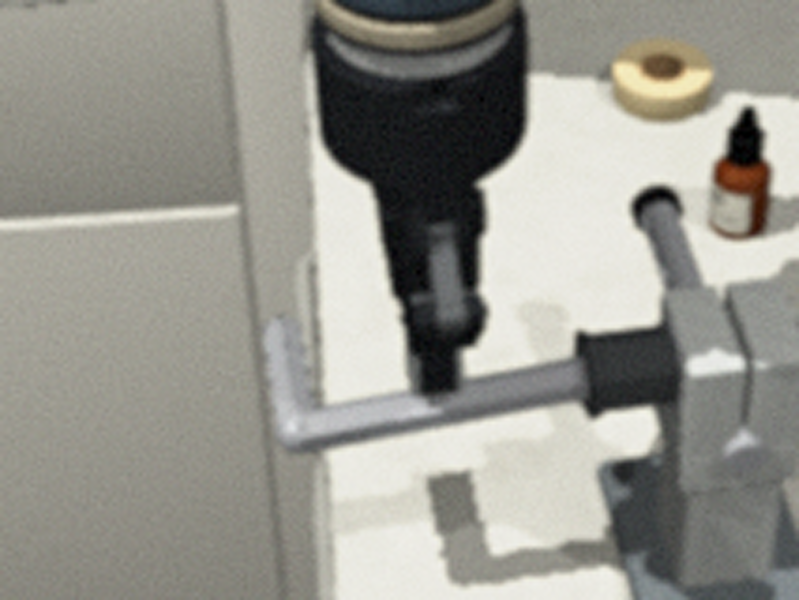

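View pics/t1.png

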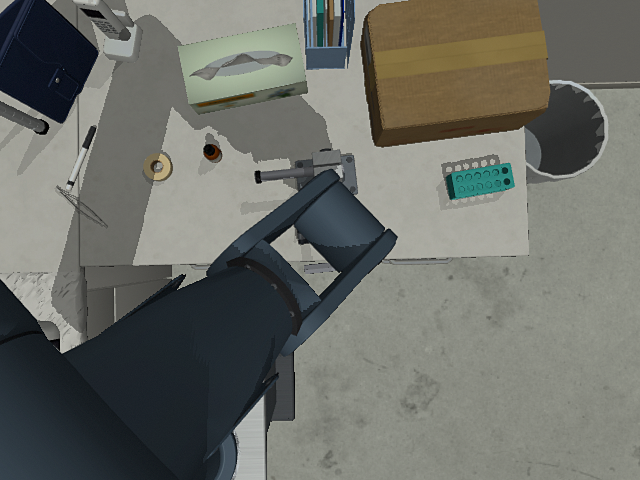

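```bash
python3 - <<'E'
from h import *
for X in [[.4233,-.3091-.05,.162],[.4233,-.3091+.05,.162],[.4233,-.3091,.162],[.4233,-.3091-.05,.1488]]:
    q=np.array(proj("side",X));print((q-[265,200])*4.5)
print("candidates for tip now at zoom (235,240): z given y")
for y in [-.33,-.3073,-.29,-.27,-.25]:
    o,d=ray("side",[265+235/4.5,200+240/4.5]);print(o+d*(y-o[1])/d[1])
E
```

```text
[228.45797188 294.24750991]
[205.84564941  78.62594052]
[216.6694125  181.83677993]
[229.3760221 323.2342254]
candidates for tip now at zoom (235,240): z given y
[ 0.42748324 -0.33        0.15598452]
[ 0.42879253 -0.3073      0.13281578]
[ 0.42979035 -0.29        0.11515855]
[ 0.4309439  -0.27        0.09474556]
[ 0.43209745 -0.25        0.07433257]
```

```bash
python3 - <<'E'
from h import *
p=np.array([.1702,-.6012,.2005]);y=np.array([.272,-.962,0]);x=np.array([.962,.272,0])
for s in(-.0425,0,.0425,.057,-.057):
  for dz in (0,.013,.03): print(s,dz,np.round(proj("side",p+s*y+[0,0,dz])),np.round(proj("top",p+s*y+[0,0,dz])))
im=cv2.imread("pics/side0.png");cv2.imwrite("pics/a.png",cv2.resize(im[330:480,0:200],None,fx=4,fy=4))
im=cv2.imread("pics/top0.png");cv2.imwrite("pics/b.png",cv2.resize(im[330:480,440:640],None,fx=4,fy=4))
E
```

```text
-0.0425 0 [ 83. 395.] [497. 396.]
-0.0425 0.013 [ 79. 388.] [500. 398.]
-0.0425 0.03 [ 74. 379.] [504. 401.]
0 0 [ 86. 429.] [522. 388.]
0 0.013 [ 82. 423.] [525. 390.]
0 0.03 [ 77. 414.] [530. 393.]
0.0425 0 [ 89. 467.] [547. 380.]
0.0425 0.013 [ 85. 461.] [551. 382.]
0.0425 0.03 [ 80. 453.] [556. 385.]
0.057 0 [ 91. 481.] [555. 378.]
0.057 0.013 [ 87. 475.] [559. 380.]
0.057 0.03 [ 81. 467.] [565. 382.]
-0.057 0 [ 82. 384.] [488. 399.]
-0.057 0.013 [ 78. 377.] [491. 401.]
-0.057 0.03 [ 74. 368.] [495. 404.]
```

View pics/a.png

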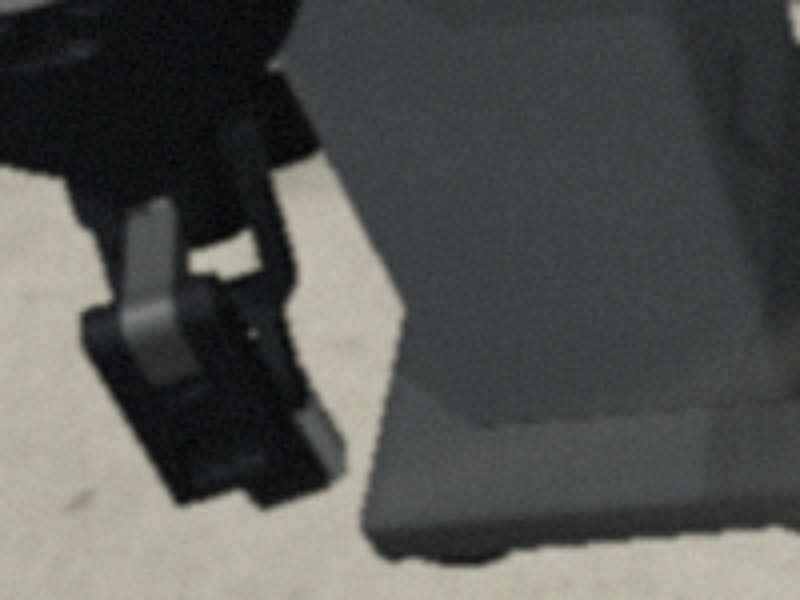

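View pics/b.png

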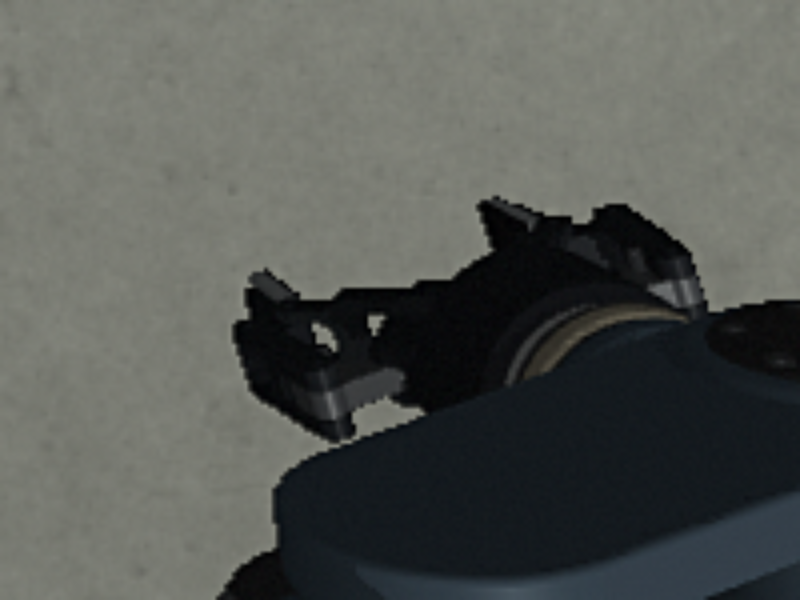

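```bash
python3 -m crank '[{"hand":255,"delta_pos":[0,0,-2.5],"turn":0},{"hand":255,"delta_pos":[0,0,-2.5],"turn":0},{"hand":255,"delta_pos":[0,0,0],"turn":0}]'
python3 - <<'E'
from h import *
goto(None)
p=np.array(r.get_obs()["ee_pos"])
view("up",[hexbar(p,p+[0,0,.03],np.array([1.,0,0]),.02)],{"side":(350,245)})
E
```

```text
time: 4.4
ee_pos: [0.4265, -0.3061, 0.1558]
ee_rot: [3.125, 0.113, 0.015]
wrist_force: [-0.4, -0.7, 1.0]
opening: 0.0
t 4.4 tcp [ 0.4265 -0.3061  0.1558] yaw 0.0723 op 0.0 F [-0.4 -0.7  1. ] T [-0.01  0.06 -0.03] q [-0.83  0.45  1.74 -0.    0.93  0.67]
```

View pics/up_side.png

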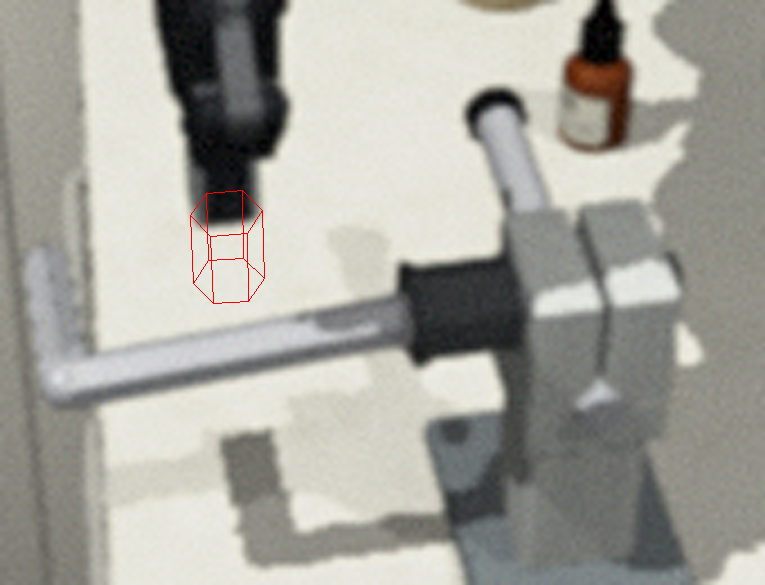

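The shut fingertips show at zoomed (222,222), about 28 mm higher than the reported TCP projects to. That means the fingers closed above the key. I'll open, go lower by that amount and watch the force.

```bash
python3 -m crank '[{"hand":0,"delta_pos":[0,0,0],"turn":0},{"hand":0,"delta_pos":[0,0,0],"turn":0},{"hand":0,"delta_pos":[0,0,0],"turn":0},{"hand":0,"delta_pos":[0,0,0],"turn":0},{"hand":0,"delta_pos":[0,0,0],"turn":0},{"hand":0,"delta_pos":[0,0,2.5],"turn":0},{"hand":0,"delta_pos":[0,0,2.0],"turn":0},{"hand":0,"delta_pos":[0,0,1.5],"turn":0},{"hand":0,"delta_pos":[0,0,0],"turn":0}]'
python3 - <<'E'
from h import *
goto([.4265,-.3065,.077],.075)
view("dn",[],{"side":(350,245)})
E
```

```text
time: 5.58
ee_pos: [0.4255, -0.3054, 0.0906]
ee_rot: [3.129, 0.113, 0.009]
wrist_force: [0.7, -0.1, 0.9]
opening: 1.001
t 5.575 tcp [ 0.4255 -0.3054  0.0906] yaw 0.072 op 1.001 F [ 0.7 -0.1  0.9] T [-0.04 -0.   -0.01] q [-0.83  0.55  1.79 -0.    0.78  0.67]
delta cm [0.08 0.1  1.36] turn -0.17 z axis [ 0.006 -0.01  -1.   ]
```

View pics/dn_side.png

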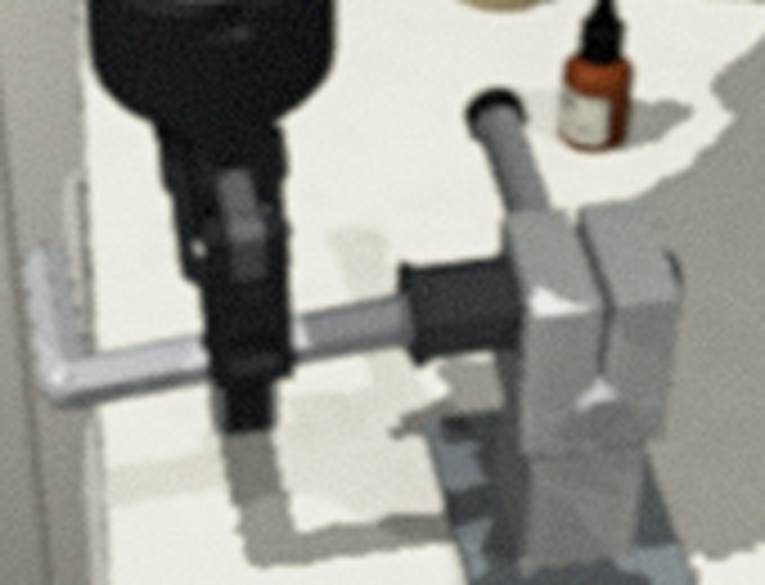

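```bash
python3 -m crank '[{"hand":0,"delta_pos":[0.1,0.1,1.3],"turn":0},{"hand":0,"delta_pos":[0,0,0],"turn":0},{"hand":120,"delta_pos":[0,0,0],"turn":0},{"hand":180,"delta_pos":[0,0,0],"turn":0},{"hand":255,"delta_pos":[0,0,0],"turn":0},{"hand":255,"delta_pos":[0,0,0],"turn":0},{"hand":255,"delta_pos":[0,0,0],"turn":0},{"hand":255,"delta_pos":[0,0,0],"turn":0}]'
python3 - <<'E'
from h import *
goto([.4265,-.3065,.077],.075)
view("g2",[],{"side":(350,245)})
E
```

```text
time: 6.62
ee_pos: [0.4281, -0.3071, 0.0794]
ee_rot: [3.126, 0.115, 0.014]
wrist_force: [0.4, 0.7, 0.0]
opening: 0.17
t 6.625 tcp [ 0.4281 -0.3071  0.0794] yaw 0.0737 op 0.17 F [0.4 0.7 0. ] T [ 0.04 -0.02  0.13] q [-0.83  0.58  1.8  -0.    0.75  0.67]
delta cm [-0.16 -0.08  0.24] turn -0.08 z axis [ 0.009 -0.013 -1.   ]
```

View pics/g2_side.png

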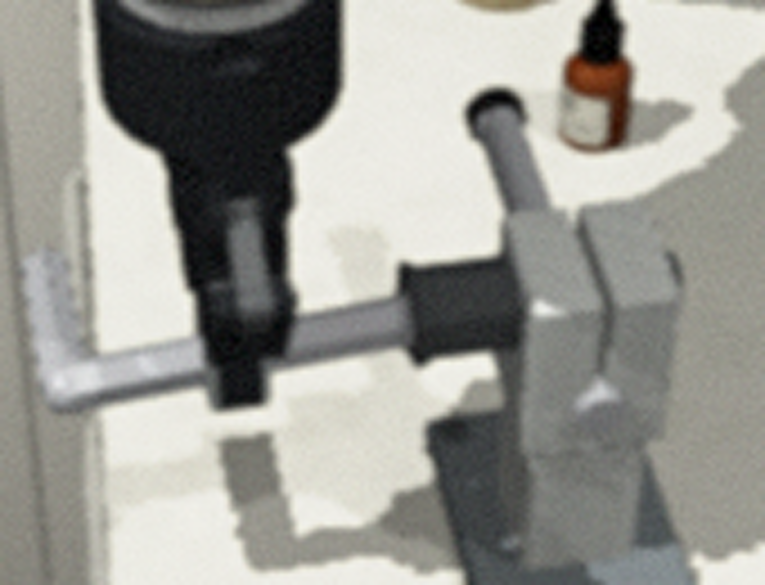

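```bash
python3 -m crank '[{"hand":255,"delta_pos":[-1.2,0,0],"turn":0},{"hand":255,"delta_pos":[-1.5,0,0],"turn":0},{"hand":255,"delta_pos":[-1.5,0,0],"turn":0},{"hand":255,"delta_pos":[-1.5,0,0],"turn":0},{"hand":255,"delta_pos":[-1,0,0],"turn":0},{"hand":255,"delta_pos":[0,0,0],"turn":0}]'
python3 - <<'E'
from h import *
goto(None)
view("out",[],{"side":(310,245)},h=65)
E
```

```text
time: 7.42
ee_pos: [0.3546, -0.3123, 0.0782]
ee_rot: [3.128, 0.111, 0.01]
wrist_force: [0.2, 0.3, -1.7]
opening: 0.168
t 7.425 tcp [ 0.3546 -0.3123  0.0782] yaw 0.0709 op 0.168 F [ 0.2  0.3 -1.7] T [-0.04  0.04  0.01] q [-0.96  0.53  1.93 -0.    0.67  0.54]
```

View pics/out_side.png

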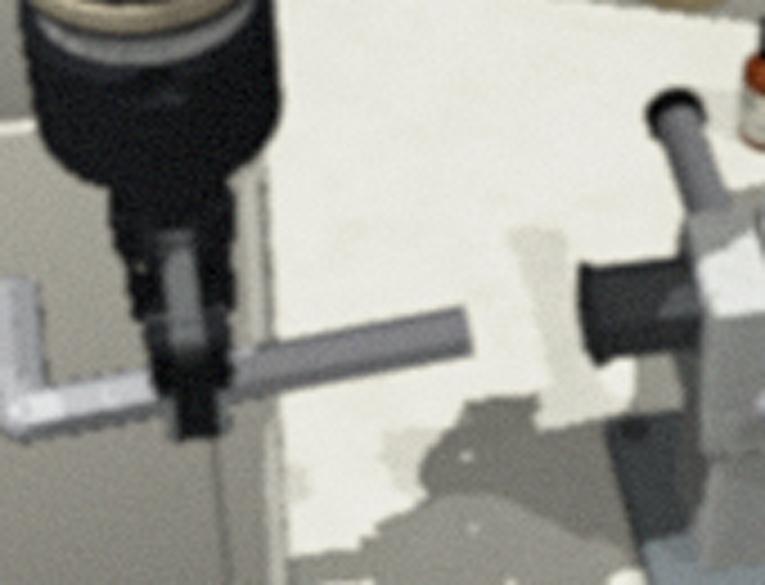

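```bash
python3 -m crank '[{"hand":255,"delta_pos":[0,0,0],"turn":5},{"hand":255,"delta_pos":[0,0,0],"turn":9},{"hand":255,"delta_pos":[0,0,0],"turn":10},{"hand":255,"delta_pos":[0,0,0],"turn":10},{"hand":255,"delta_pos":[0,0,0],"turn":10},{"hand":255,"delta_pos":[0,0,0],"turn":10},{"hand":255,"delta_pos":[0,0,0],"turn":10},{"hand":255,"delta_pos":[0,0,0],"turn":10},{"hand":255,"delta_pos":[0,0,0],"turn":9},{"hand":255,"delta_pos":[0,0,0],"turn":5},{"hand":255,"delta_pos":[0,0,0],"turn":0}]'
python3 - <<'E'
from h import *
goto([.4107,-.3608,.0805],-1.496)
E
```

```text
time: 8.85
ee_pos: [0.3625, -0.316, 0.0792]
ee_rot: [2.285, -2.149, 0.039]
wrist_force: [0.8, -0.2, -1.9]
opening: 0.172
t 8.85 tcp [ 0.3625 -0.316   0.0792] yaw -1.5101 op 0.172 F [ 0.8 -0.2 -1.9] T [-0.01  0.04  0.02] q [-0.95  0.53  1.92  0.    0.66  2.13]
delta cm [ 4.77 -4.54  0.03] turn -0.81 z axis [ 0.015 -0.02  -1.   ]
```

```bash
python3 -m crank '[{"hand":255,"delta_pos":[2.2,0,0],"turn":-0.8},{"hand":255,"delta_pos":[2.2,-0.5,0],"turn":0},{"hand":255,"delta_pos":[0,-1.8,0],"turn":0},{"hand":255,"delta_pos":[0,-1.2,0],"turn":0},{"hand":255,"delta_pos":[0,0,0],"turn":0},{"hand":255,"delta_pos":[0,0,0],"turn":0}]'
python3 - <<'E'
from h import *
goto([.4107,-.3608,.0805],-1.496)
p=np.array(r.get_obs()["ee_pos"])
G=p+[0,0,.0425];print("G",G)
yk=-1.496;d=np.array([np.cos(yk),np.sin(yk),0]);E=G-.054*d
hx,Rk=keypts(E,yk,.075,0);hx[0]=hexbar(G-.054*Rk[:,0],G+.096*Rk[:,0],Rk[:,2])
np.save("k.npy",E)
M=np.array([.4865,-.302,.130]);hx.append(hexbar(M,M+.038*np.array([np.cos(.075),np.sin(.075),0]),np.array([0,0,1.]),.03))
view("ins",hx,{"side":(335,265),"top":(345,215)})
E
```

```text
time: 9.6
ee_pos: [0.4029, -0.3547, 0.0801]
ee_rot: [2.311, -2.122, 0.035]
wrist_force: [0.1, 0.3, -2.0]
opening: 0.17
t 9.6 tcp [ 0.4029 -0.3547  0.0801] yaw -1.4856 op 0.17 F [ 0.1  0.3 -2. ] T [ 0.05 -0.01  0.  ] q [-0.93  0.58  1.78  0.    0.76  2.13]
delta cm [ 0.67 -0.72 -0.02] turn 0.6 z axis [ 0.014 -0.018 -1.   ]
G [ 0.40292906 -0.35473673  0.12257631]
```

View pics/ins_side.png

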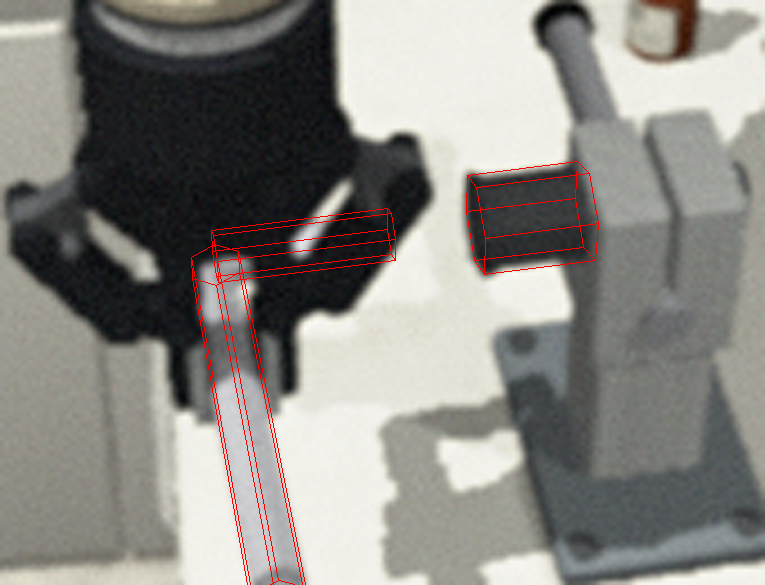

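View pics/ins_top.png

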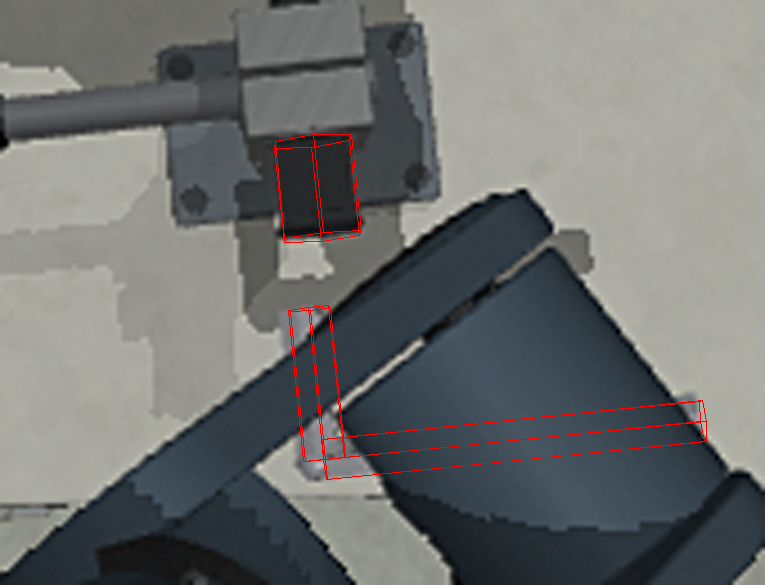

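```bash
python3 - <<'E'
from h import *
im=r.get_image("top");cv2.imwrite("pics/tz.png",cv2.resize(im[205:275,295:395],None,fx=8,fy=8,interpolation=cv2.INTER_CUBIC))
im=r.get_image("side");cv2.imwrite("pics/sz.png",cv2.resize(im[220:290,270:370],None,fx=8,fy=8,interpolation=cv2.INTER_CUBIC))
for c in ("top","side"):
  for n in ("short_tip","key_grip"): print(c,n,r.recognise(c,n)[:2])
E
```

```text
top short_tip [{'pixel': [330.6, 245.2], 'p': 0.64}]
top key_grip [{'pixel': [327.4, 249.5], 'p': 0.64}]
side short_tip [{'pixel': [301.9, 302.0], 'p': 0.79}]
side key_grip [{'pixel': [305.4, 301.3], 'p': 0.79}]
```

View pics/tz.png

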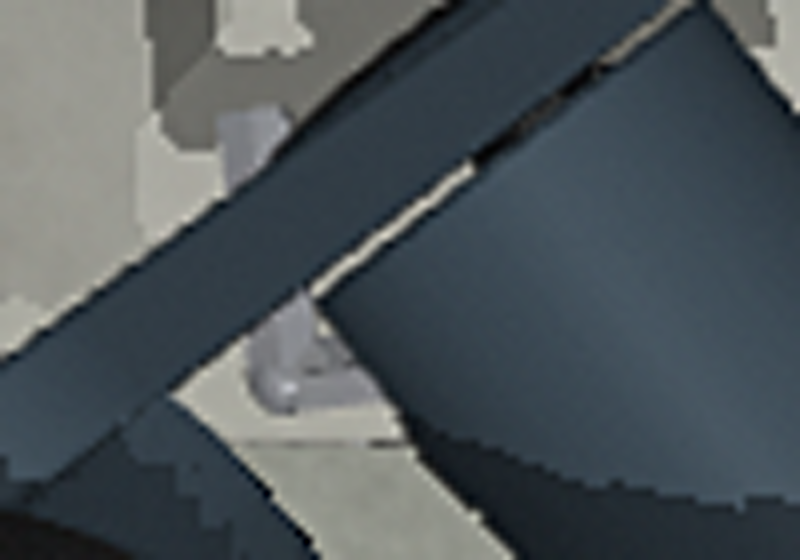

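View pics/sz.png

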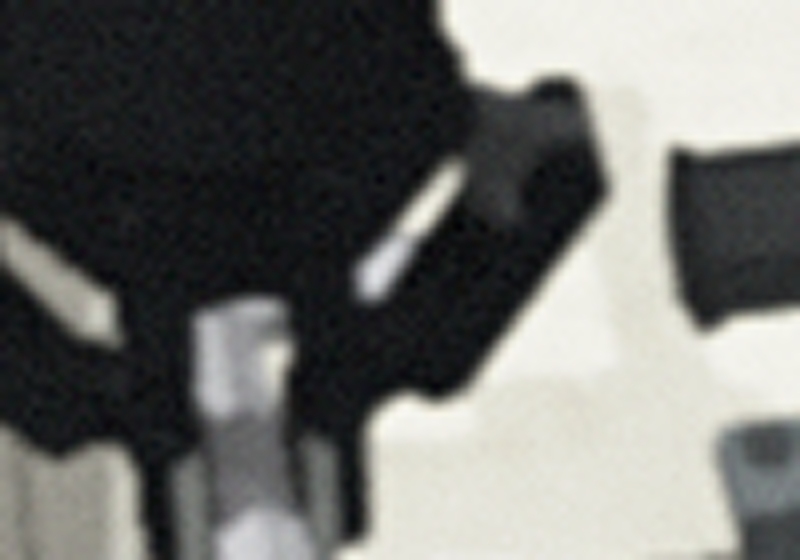

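```bash
python3 - <<'E'
from h import *
for z in (.115,.1185,.125):
    t=atz("top",[326.8,218.6],z);q=atz("top",[240+20+690/4.5,150+395/4.5],.133)
    print(z,t,"side px tip",proj("side",t))
    M=np.array([.4865,-.302,.13]);v=t-M;print("socket frame",v[:2]@[.997,.075],v[:2]@[-.075,.997])
print(q)
# short arm seen through gap: side px
print([270+370/8,220+285/8])
for yy in(-.30,-.305):
    o,d=ray("side",[270+365/8,220+296/8]);print(o+d*(yy-o[1])/d[1])
    o,d=ray("side",[270+240/8,220+300/8]);print("elbow top back",o+d*(yy-o[1])/d[1])
E
```

```text
0.115 [ 0.45849206 -0.29386451  0.115     ] side px tip [np.float64(336.1129585158228), np.float64(253.886187744073)]
socket frame -0.02731375415999632 0.010211680593452543
0.1185 [ 0.4582359 -0.2938072  0.1185   ] side px tip [np.float64(335.94720876190866), np.float64(252.26638786031373)]
socket frame -0.027564843765725013 0.010288030296362626
0.125 [ 0.45776018 -0.29370077  0.125     ] side px tip [np.float64(335.637031226272), np.float64(249.23515840564406)]
socket frame -0.028031153033506923 0.010429822601767147
[ 0.41961463 -0.44554358  0.133     ]
[316.25, 255.625]
[ 0.42662874 -0.3         0.11768533]
elbow top back [ 0.4029434  -0.3         0.11899588]
[ 0.42636131 -0.305       0.12285086]
elbow top back [ 0.40286806 -0.305       0.12415078]
```

```bash
python3 - <<'E'
from h import *
im=r.get_image("side");cv2.imwrite("pics/sz2.png",cv2.resize(im[240:265,305:340],None,fx=22,fy=22,interpolation=cv2.INTER_CUBIC))
for z in (.115,.118,.121,.124,.127):
    b=np.array([.4582,-.2938,z]);a=b-.06*np.array([np.cos(.09),np.sin(.09),0])
    h=hexbar(a,b,np.array([0,0,1.]));P=np.array([proj("side",x) for x in h])
    out=[]
    for k in range(6):
        f=(318-P[k,0])/(P[k+6,0]-P[k,0]);out.append(P[k,1]+f*(P[k+6,1]-P[k,1]))
    print(z,np.round([min(out),max(out)],2), "in zoom rows",np.round((np.array([min(out),max(out)])-240)*22))
E
```

```text
0.115 [250.39 262.27] in zoom rows [229. 490.]
0.118 [249.  260.9] in zoom rows [198. 460.]
0.121 [247.61 259.52] in zoom rows [167. 430.]
0.124 [246.2  258.14] in zoom rows [136. 399.]
0.127 [244.79 256.75] in zoom rows [105. 369.]
```

View pics/sz2.png

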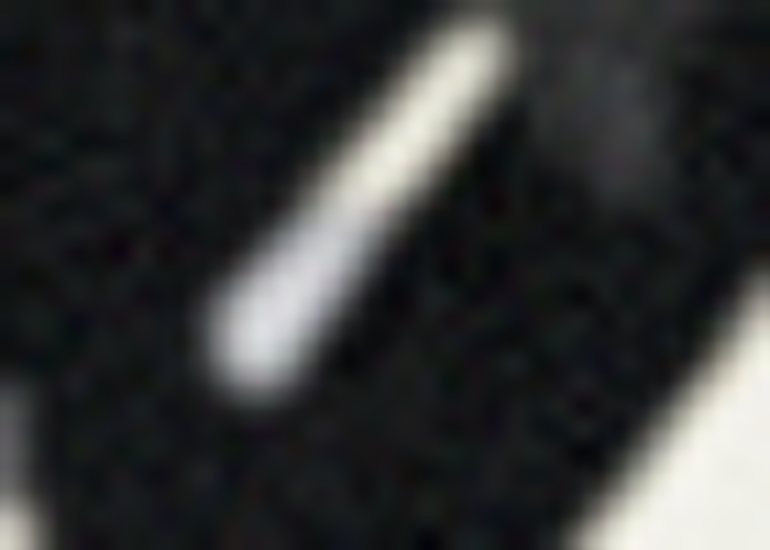

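```bash
python3 -m crank '[{"hand":255,"delta_pos":[0.5,0.3,-0.65],"turn":0.6},{"hand":255,"delta_pos":[0.5,0,-0.65],"turn":0},{"hand":255,"delta_pos":[0,0,0],"turn":0},{"hand":255,"delta_pos":[0,0,0],"turn":0}]'
python3 - <<'E'
from h import *
goto([.4107,-.3608,.093],-1.496)
im=r.get_image("top");cv2.imwrite("pics/tz3.png",cv2.resize(im[190:260,295:395],None,fx=8,fy=8,interpolation=cv2.INTER_CUBIC))
im=r.get_image("side");cv2.imwrite("pics/sz3.png",cv2.resize(im[210:280,270:370],None,fx=8,fy=8,interpolation=cv2.INTER_CUBIC))
E
```

```text
time: 10.55
ee_pos: [0.4004, -0.3674, 0.0949]
ee_rot: [2.296, -2.137, 0.039]
wrist_force: [-0.1, 0.3, -2.5]
opening: 0.176
t 10.55 tcp [ 0.4004 -0.3674  0.0949] yaw -1.4992 op 0.176 F [-0.1  0.3 -2.5] T [ 0.01  0.03 -0.04] q [-0.95  0.56  1.75  0.    0.8   2.12]
delta cm [-0.59 -1.07  0.19] turn -0.18 z axis [ 0.015 -0.02  -1.   ]
```

View pics/tz3.png

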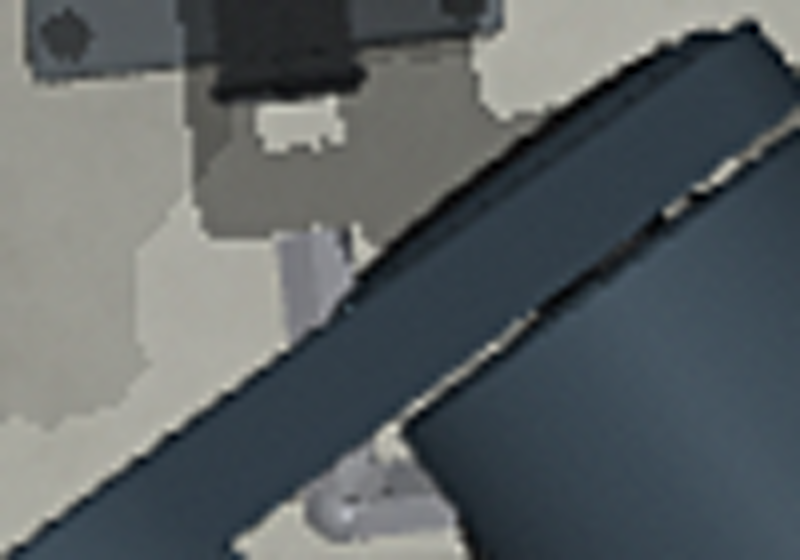

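View pics/sz3.png

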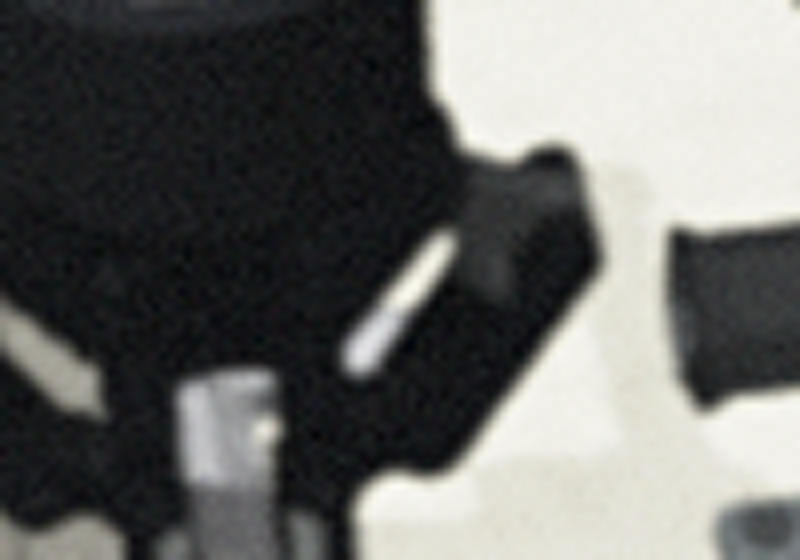

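```bash
python3 - <<'E'
from h import *
im=r.get_image("side");cv2.imwrite("pics/sz4.png",cv2.resize(im[235:260,300:335],None,fx=22,fy=22,interpolation=cv2.INTER_CUBIC))
t=atz("top",[334.3,218.7],.13);m=atz("top",[331.25,201.9],.13);print(t,m)
v=t-m;print("socket frame",v[:2]@[.997,.075],v[:2]@[-.075,.997])
for z in (.124,.127,.130,.133,.136):
    b=np.array([t[0],t[1],z]);a=b-.06*np.array([np.cos(.09),np.sin(.09),0])
    h=hexbar(a,b,np.array([0,0,1.]));P=np.array([proj("side",x) for x in h])
    out=[]
    for k in range(6):
        f=(318.5-P[k,0])/(P[k+6,0]-P[k,0]);out.append(P[k,1]+f*(P[k+6,1]-P[k,1]))
    print(z, "zoom rows",np.round((np.array([min(out),max(out)])-235)*22))
E
```

```text
[ 0.45690018 -0.30691435  0.13      ] [ 0.48690515 -0.30224173  0.13      ]
socket frame -0.03026539466320463 -0.0024082246631433497
0.124 zoom rows [381. 647.]
0.127 zoom rows [350. 616.]
0.13 zoom rows [318. 586.]
0.133 zoom rows [287. 555.]
0.136 zoom rows [256. 524.]
```

View pics/sz4.png

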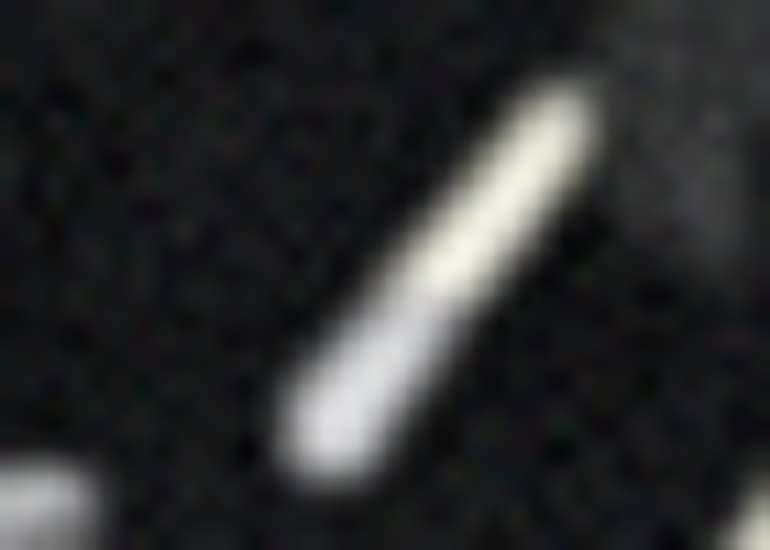

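The tip is 30 mm short of the mouth, 2.4 mm right and about 1.5 mm high. I'll correct that and approach.

```bash
python3 -m crank '[{"hand":255,"delta_pos":[-0.24,0,0.2],"turn":0.8},{"hand":255,"delta_pos":[0,-1.0,0],"turn":0},{"hand":255,"delta_pos":[0,-1.0,0],"turn":0},{"hand":255,"delta_pos":[0,0,0],"turn":0}]'
python3 - <<'E'
from h import *
goto([.4107,-.3608,.093],-1.496)
im=r.get_image("top");cv2.imwrite("pics/tz5.png",cv2.resize(im[180:250,295:395],None,fx=8,fy=8,interpolation=cv2.INTER_CUBIC))
im=r.get_image("side");cv2.imwrite("pics/sz5.png",cv2.resize(im[210:280,290:390],None,fx=8,fy=8,interpolation=cv2.INTER_CUBIC))
E
```

```text
time: 11.2
ee_pos: [0.4219, -0.363, 0.0923]
ee_rot: [2.282, -2.154, 0.038]
wrist_force: [0.4, -0.1, -2.0]
opening: 0.169
t 11.2 tcp [ 0.4219 -0.363   0.0923] yaw -1.5134 op 0.169 F [ 0.4 -0.1 -2. ] T [ 0.02 -0.04  0.05] q [-0.91  0.58  1.72  0.    0.82  2.17]
delta cm [-0.28  1.11 -0.09] turn -1.0 z axis [ 0.015 -0.019 -1.   ]
```

View pics/tz5.png

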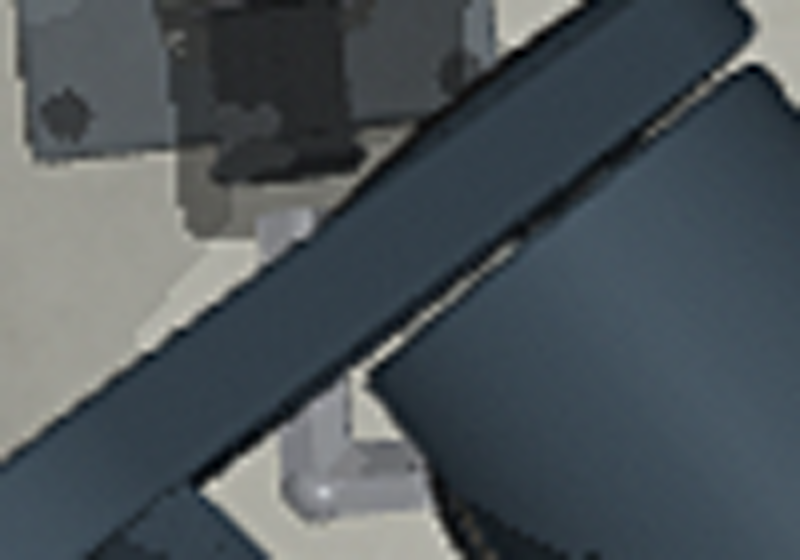

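View pics/sz5.png

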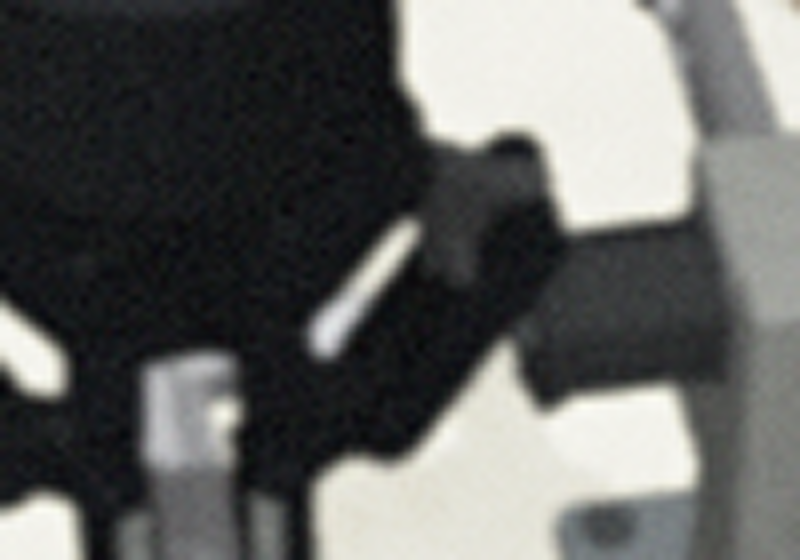

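```bash
python3 -m crank '[{"hand":255,"delta_pos":[-0.02,-0.8,0],"turn":0},{"hand":255,"delta_pos":[-0.02,-0.8,0],"turn":0},{"hand":255,"delta_pos":[0,0,0],"turn":0}]'
python3 - <<'E'
from h import *
goto(None)
E
```

```text
time: 11.68
ee_pos: [0.438, -0.3614, 0.0924]
ee_rot: [2.281, -2.155, 0.036]
wrist_force: [0.3, -0.0, -2.3]
opening: 0.168
t 11.675 tcp [ 0.438  -0.3614  0.0924] yaw -1.5142 op 0.168 F [ 0.3 -0.  -2.3] T [0.   0.07 0.  ] q [-0.89  0.59  1.69 -0.    0.83  2.2 ]
```

```bash
python3 -m crank '[{"hand":255,"delta_pos":[-0.02,-0.5,0],"turn":0},{"hand":255,"delta_pos":[-0.02,-0.5,0],"turn":0}]'
python3 - <<'E'
from h import *
goto(None)
im=r.get_image("top");cv2.imwrite("pics/tz6.png",cv2.resize(im[180:250,295:395],None,fx=8,fy=8,interpolation=cv2.INTER_CUBIC))
E
```

```text
time: 11.92
ee_pos: [0.4481, -0.3602, 0.0925]
ee_rot: [2.28, -2.155, 0.035]
wrist_force: [0.2, 0.0, -2.5]
opening: 0.173
t 11.925 tcp [ 0.4481 -0.3602  0.0925] yaw -1.5146 op 0.173 F [ 0.2  0.  -2.5] T [-0.04  0.08  0.04] q [-0.87  0.6   1.67 -0.    0.85  2.22]
```

View pics/tz6.png

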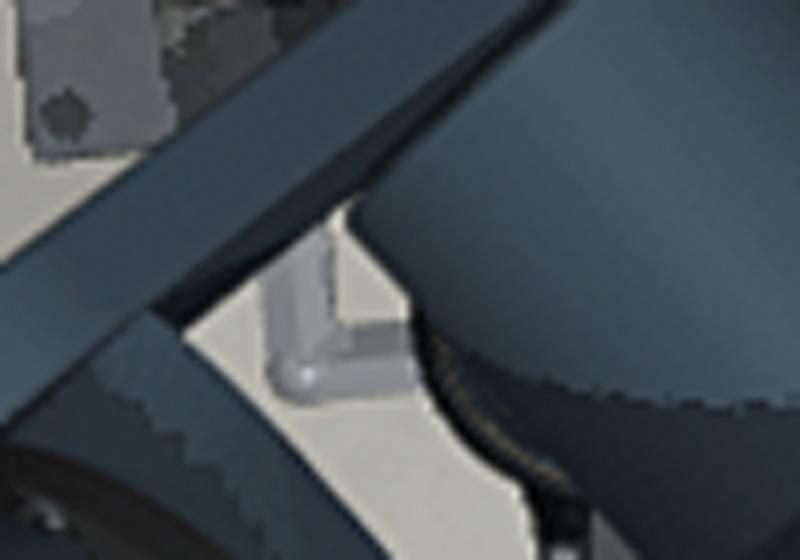

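```bash
python3 -m crank '[{"hand":255,"delta_pos":[-0.02,-0.6,0],"turn":0},{"hand":255,"delta_pos":[-0.02,-0.6,0],"turn":0},{"hand":255,"delta_pos":[-0.01,-0.4,0],"turn":0},{"hand":255,"delta_pos":[0,0,0],"turn":0}]'
python3 - <<'E'
from h import *
goto(None)
im=r.get_image("top");cv2.imwrite("pics/tz7.png",cv2.resize(im[180:250,295:395],None,fx=8,fy=8,interpolation=cv2.INTER_CUBIC))
im=r.get_image("side");cv2.imwrite("pics/sz7.png",cv2.resize(im[210:310,290:433],None,fx=5.5,fy=5.5,interpolation=cv2.INTER_CUBIC))
E
```

```text
time: 12.48
ee_pos: [0.4659, -0.3587, 0.0925]
ee_rot: [2.281, -2.155, 0.036]
wrist_force: [0.3, -0.7, -2.7]
opening: 0.171
t 12.475 tcp [ 0.4659 -0.3587  0.0925] yaw -1.5141 op 0.171 F [ 0.3 -0.7 -2.7] T [0.02 0.   0.04] q [-0.85  0.61  1.64 -0.    0.87  2.24]
```

View pics/tz7.png

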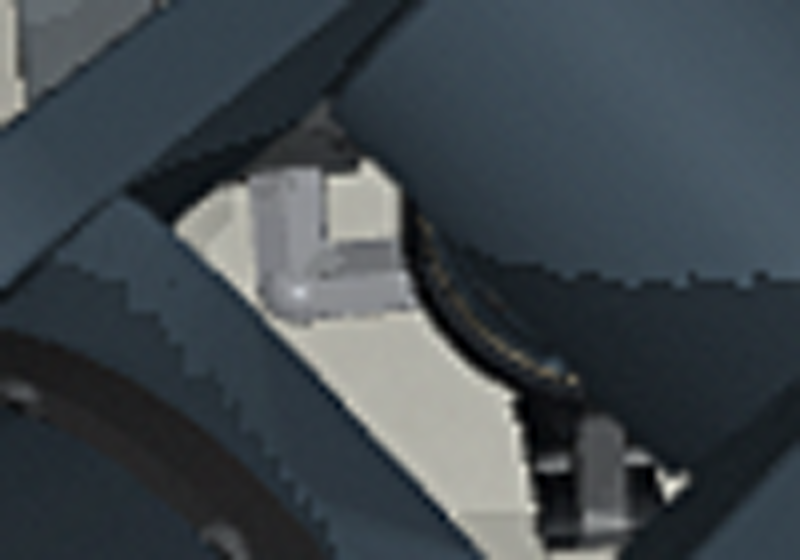

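View pics/sz7.png

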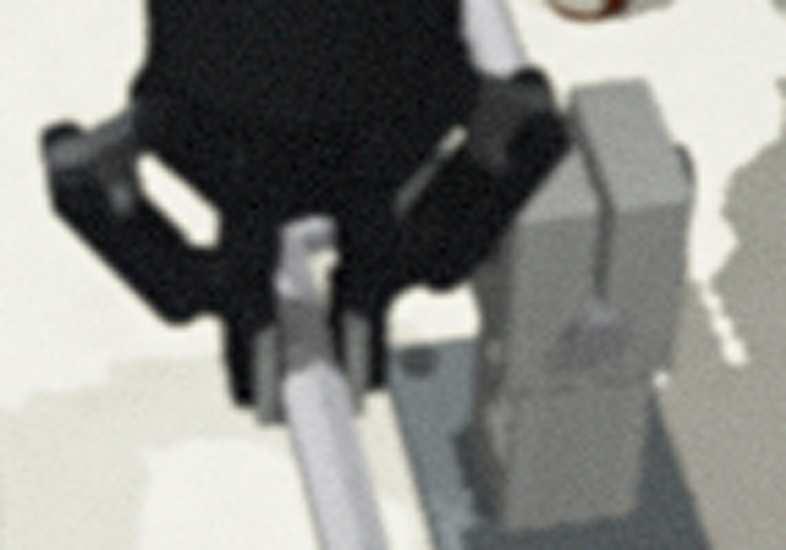

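```bash
python3 -m crank '[{"hand":255,"delta_pos":[-0.01,-0.3,0],"turn":0},{"hand":255,"delta_pos":[0,-0.2,0],"turn":0},{"hand":255,"delta_pos":[0,0,0],"turn":0}]'
python3 - <<'E'
from h import *
goto(None)
im=r.get_image("top");cv2.imwrite("pics/tz8.png",cv2.resize(im[180:250,295:395],None,fx=8,fy=8,interpolation=cv2.INTER_CUBIC))
E
```

```text
time: 12.95
ee_pos: [0.4679, -0.3587, 0.0924]
ee_rot: [2.28, -2.15, 0.029]
wrist_force: [-0.5, 0.4, -1.3]
opening: 0.173
t 12.95 tcp [ 0.4679 -0.3587  0.0924] yaw -1.5122 op 0.173 F [-0.5  0.4 -1.3] T [0.01 0.09 0.08] q [-0.84  0.62  1.63 -0.01  0.87  2.25]
```

View pics/tz8.png

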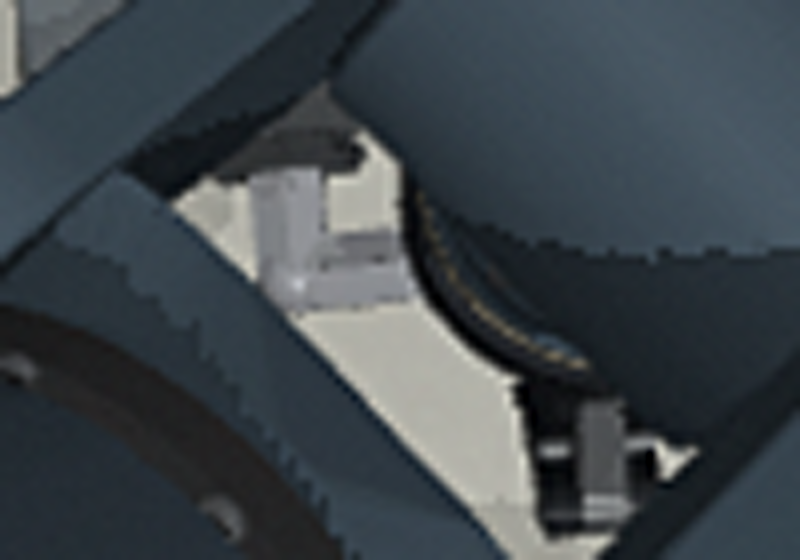

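Forward motion stopped 2 mm into a 5 mm push, and the elbow axis is about 22 mm from the mouth, so the short arm is fully seated. Next I release.

```bash
python3 -m crank '[{"hand":255,"delta_pos":[0,0,0],"turn":0},{"hand":0,"delta_pos":[0,0,0],"turn":0},{"hand":0,"delta_pos":[0,0,0],"turn":0},{"hand":0,"delta_pos":[0,0,0],"turn":0},{"hand":0,"delta_pos":[0,0,0],"turn":0},{"hand":0,"delta_pos":[0,0,-2],"turn":0},{"hand":0,"delta_pos":[0,0,-3],"turn":0},{"hand":0,"delta_pos":[0,0,-3],"turn":0},{"hand":0,"delta_pos":[0,0,0],"turn":0}]'
python3 - <<'E'
from h import *
goto(None)
im=r.get_image("side");cv2.imwrite("pics/s9.png",cv2.resize(im[190:320,260:430],None,fx=4.5,fy=4.5,interpolation=cv2.INTER_CUBIC))
im=r.get_image("top");cv2.imwrite("pics/t9.png",cv2.resize(im[150:280,290:460],None,fx=4.5,fy=4.5,interpolation=cv2.INTER_CUBIC))
E
```

```text
time: 14.12
ee_pos: [0.4694, -0.3576, 0.1754]
ee_rot: [2.28, -2.154, 0.036]
wrist_force: [0.3, 0.1, -0.0]
opening: 1.003
t 14.125 tcp [ 0.4694 -0.3576  0.1754] yaw -1.5138 op 1.003 F [ 0.3  0.1 -0. ] T [ 0.01 -0.   -0.01] q [-0.84  0.5   1.57 -0.    1.05  2.25]
```

View pics/s9.png

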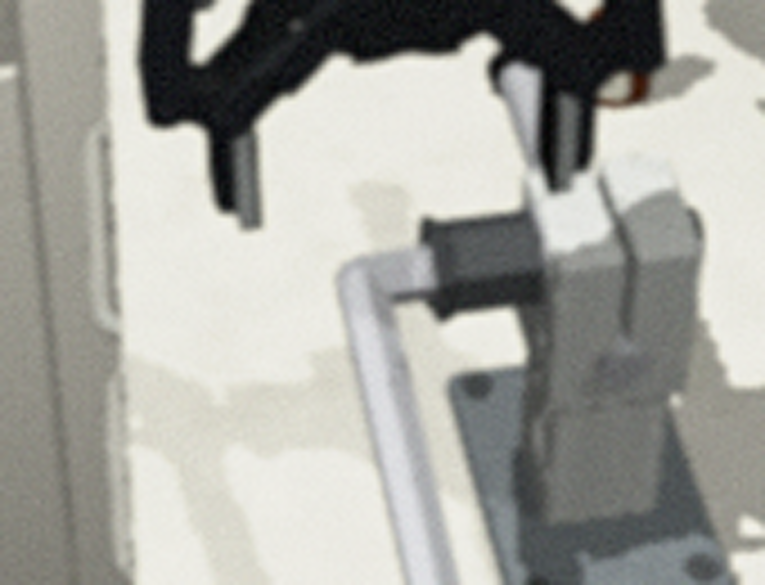

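View pics/t9.png

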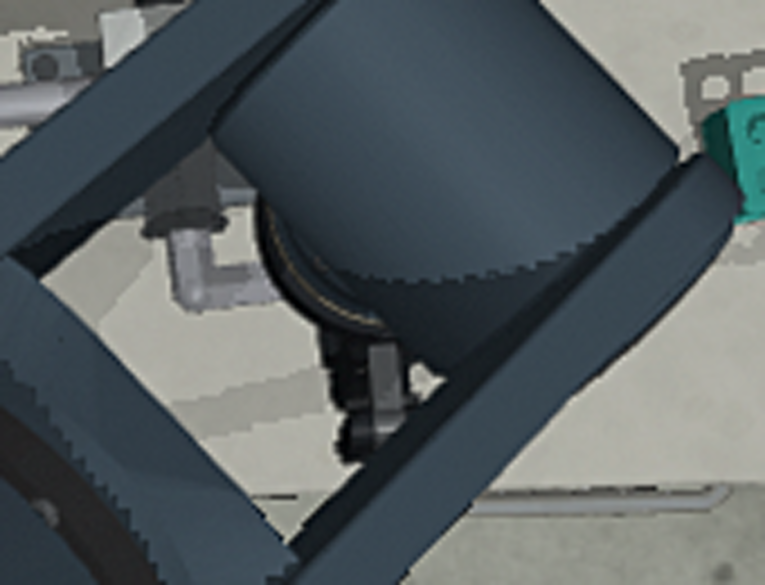

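```bash
python3 -m crank '[{"hand":255,"delta_pos":[3,-0.1,0],"turn":0},{"hand":255,"delta_pos":[3,-0.1,0],"turn":0},{"hand":255,"delta_pos":[0,0,0],"turn":0},{"hand":255,"delta_pos":[0,0,0],"turn":0},{"hand":255,"delta_pos":[0,0,0],"turn":0},{"hand":255,"delta_pos":[0,0,0],"turn":0}]'
python3 - <<'E'
from h import *
goto([.4722,-.4184,.17],-1.496)
im=r.get_image("side");cv2.imwrite("pics/s10.png",cv2.resize(im[200:360,260:460],None,fx=3.75,fy=3.75,interpolation=cv2.INTER_CUBIC))
im=r.get_image("top");cv2.imwrite("pics/t10.png",cv2.resize(im[150:280,290:460],None,fx=4.5,fy=4.5,interpolation=cv2.INTER_CUBIC))
E
```

```text
time: 14.98
ee_pos: [0.4699, -0.4098, 0.1658]
ee_rot: [2.285, -2.154, 0.0]
wrist_force: [0.4, -0.4, -0.2]
opening: 0.001
t 14.975 tcp [ 0.4699 -0.4098  0.1658] yaw -1.512 op 0.001 F [ 0.4 -0.4 -0.2] T [-0.02  0.01  0.02] q [-0.9   0.56  1.47 -0.    1.1   2.19]
delta cm [ 0.87 -0.18 -0.42] turn -0.92 z axis [-0.001 -0.001 -1.   ]
```

View pics/s10.png

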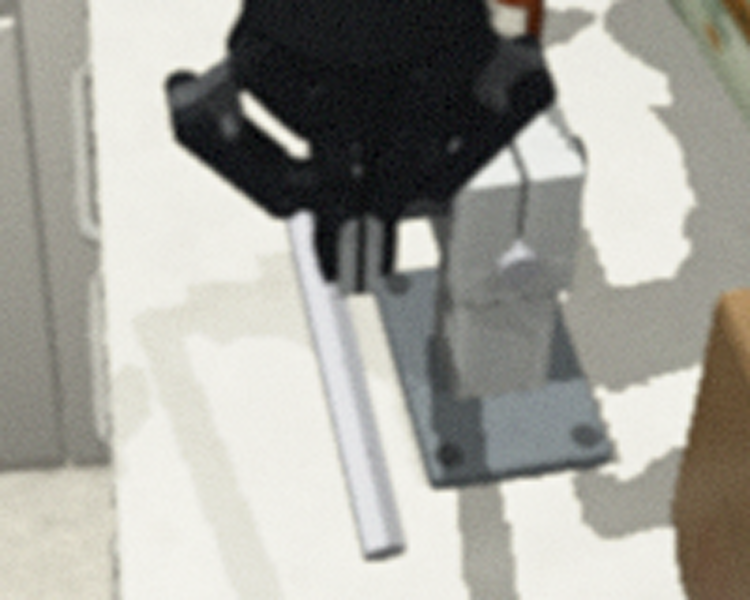

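View pics/t10.png

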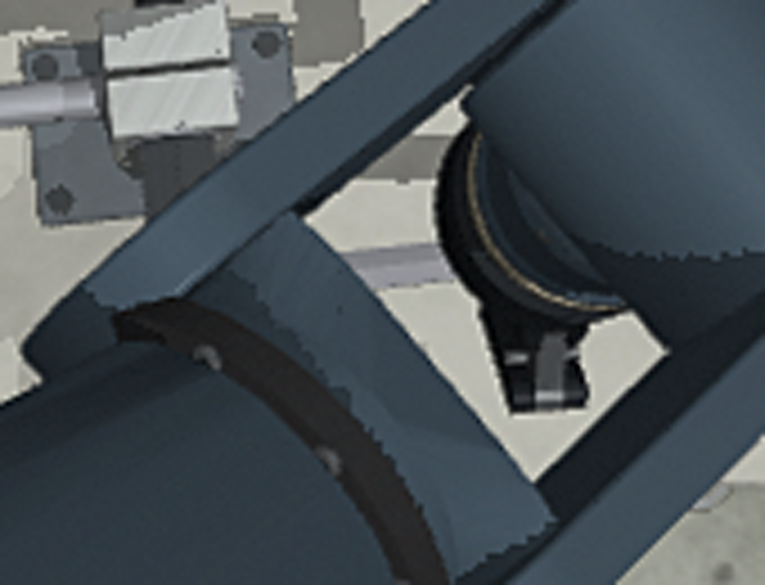

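```bash
python3 - <<'E'
from h import *
x=np.array([.9972,.075,0]);y=np.array([-.075,.9972,0]);M=np.array([.4869,-.3022,.13]);E=M-.0225*x
for th in (0,.1,.2,.3):
    d=-y*np.cos(th)-np.array([0,0,np.sin(th)])
    up=-y*-np.sin(th)*-1+np.array([0,0,np.cos(th)])
    print(th,np.round(proj("side",E+.15*d),1),"elbow",np.round(proj("side",E),1))
for dz in(0,.013,.02,.027,.03): print(dz,np.round(proj("side",np.array([.4699,-.4098,.1658+dz])),1))
E
```

```text
0 [361.4 331.3] elbow [340.8 251.4]
0.1 [361.  337.6] elbow [340.8 251.4]
0.2 [360.3 342.9] elbow [340.8 251.4]
0.3 [359.4 347. ] elbow [340.8 251.4]
0 [353.6 288.6]
0.013 [353.8 282.1]
0.02 [353.9 278.5]
0.027 [354.1 274.9]
0.03 [354.1 273.3]
```

```bash
python3 -m crank '[{"hand":255,"delta_pos":[0.8,-0.25,0],"turn":0},{"hand":255,"delta_pos":[0,0,2.5],"turn":0},{"hand":255,"delta_pos":[0,0,2.5],"turn":0},{"hand":255,"delta_pos":[0,0,1.5],"turn":0},{"hand":255,"delta_pos":[0,0,0],"turn":0}]'
python3 - <<'E'
from h import *
goto([.4722,-.4184,.09],-1.512)
im=r.get_image("side");cv2.imwrite("pics/s11.png",cv2.resize(im[200:360,260:460],None,fx=3.75,fy=3.75,interpolation=cv2.INTER_CUBIC))
E
```

```text
time: 15.7
ee_pos: [0.4754, -0.4215, 0.1013]
ee_rot: [2.285, -2.153, 0.012]
wrist_force: [-0.2, 0.6, -1.0]
opening: 0.0
t 15.7 tcp [ 0.4754 -0.4215  0.1013] yaw -1.5115 op 0.0 F [-0.2  0.6 -1. ] T [-0.02  0.05  0.03] q [-0.9   0.66  1.5  -0.    0.98  2.18]
delta cm [-0.34  0.31  1.13] turn 0.03 z axis [ 0.004 -0.007 -1.   ]
```

View pics/s11.png

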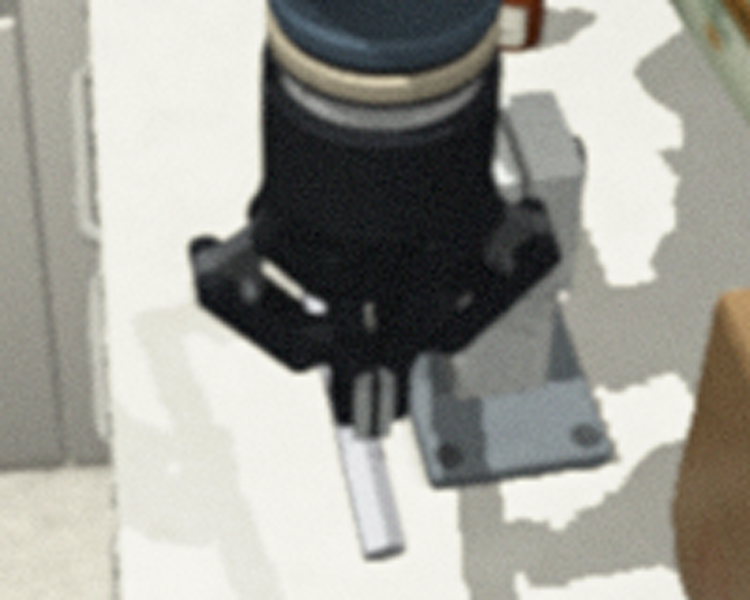

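```bash
python3 -m crank '[{"hand":255,"delta_pos":[-0.3,0.3,0],"turn":0},{"hand":255,"delta_pos":[0,0,0.8],"turn":0},{"hand":255,"delta_pos":[0,0,0.7],"turn":0},{"hand":255,"delta_pos":[0,0,0.3],"turn":0}]'
python3 - <<'E'
from h import *
goto([.4722,-.4184,.08],-1.512)
im=r.get_image("side");cv2.imwrite("pics/s12.png",cv2.resize(im[240:360,300:450],None,fx=5,fy=5,interpolation=cv2.INTER_CUBIC))
E
```

```text
time: 16.25
ee_pos: [0.4738, -0.4207, 0.0858]
ee_rot: [2.284, -2.152, 0.023]
wrist_force: [-0.7, 0.4, -0.2]
opening: 0.003
t 16.25 tcp [ 0.4738 -0.4207  0.0858] yaw -1.5115 op 0.003 F [-0.7  0.4 -0.2] T [0.07 0.02 0.01] q [-0.9   0.67  1.52 -0.    0.94  2.18]
delta cm [-0.25  0.15  0.57] turn 0.03 z axis [ 0.008 -0.012 -1.   ]
```

View pics/s12.png

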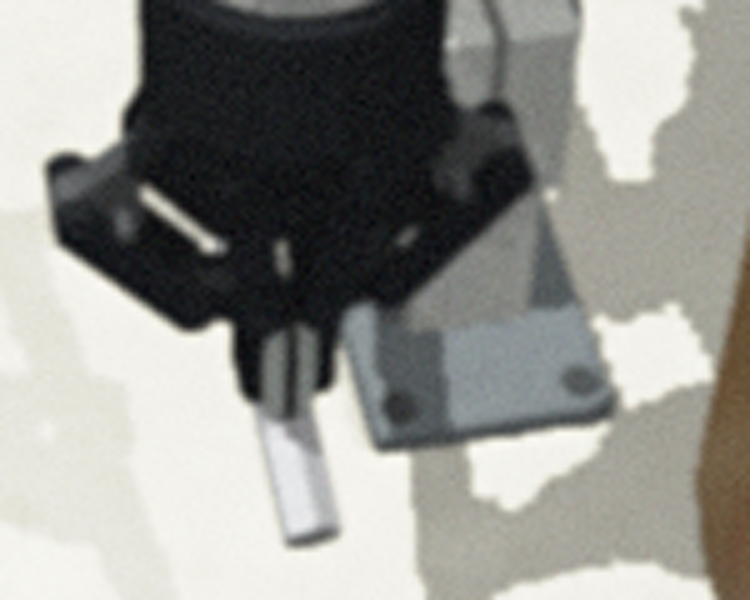

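```bash
python3 -m crank '[{"hand":255,"delta_pos":[-0.1,0,0.5],"turn":0},{"hand":255,"delta_pos":[-0.15,0,0.5],"turn":0},{"hand":255,"delta_pos":[-0.2,0,0.5],"turn":0},{"hand":255,"delta_pos":[-0.2,0,0.5],"turn":0}]'
python3 - <<'E'
from h import *
goto(None)
im=r.get_image("side");cv2.imwrite("pics/s13.png",cv2.resize(im[240:360,300:450],None,fx=5,fy=5,interpolation=cv2.INTER_CUBIC))
E
```

```text
time: 16.8
ee_pos: [0.4745, -0.4161, 0.0653]
ee_rot: [2.283, -2.151, 0.029]
wrist_force: [-0.3, -1.5, 5.8]
opening: 0.001
t 16.8 tcp [ 0.4745 -0.4161  0.0653] yaw -1.5114 op 0.001 F [-0.3 -1.5  5.8] T [-0.23  0.12 -0.02] q [-0.9   0.7   1.54 -0.    0.88  2.19]
```

View pics/s13.png

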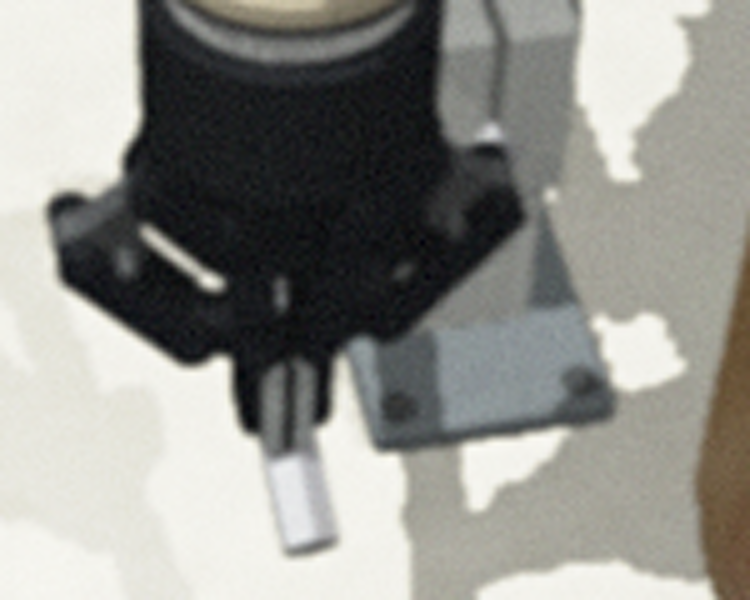

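```bash
python3 -m crank '[{"hand":255,"delta_pos":[-0.3,0,0.5],"turn":0},{"hand":255,"delta_pos":[-0.3,0,0.5],"turn":0},{"hand":255,"delta_pos":[-0.3,0,0.5],"turn":0},{"hand":255,"delta_pos":[-0.3,0,0.4],"turn":0}]'
python3 - <<'E'
from h import *
goto(None)
im=r.get_image("side");cv2.imwrite("pics/s14.png",cv2.resize(im[240:360,300:450],None,fx=5,fy=5,interpolation=cv2.INTER_CUBIC))
x=np.array([.9972,.075,0]);y=np.array([-.075,.9972,0]);M=np.array([.4869,-.3022,.13]);E=M-.0225*x
for th in np.arange(.2,.95,.1):
    d=-y*np.cos(th)-np.array([0,0,np.sin(th)])
    print(round(th,2),np.round((np.array(proj("side",E+.15*d))-[300,240])*5))
E
```

```text
time: 17.35
ee_pos: [0.4752, -0.4099, 0.048]
ee_rot: [2.28, -2.146, 0.046]
wrist_force: [-2.3, -3.9, 4.2]
opening: 0.002
t 17.35 tcp [ 0.4752 -0.4099  0.048 ] yaw -1.5103 op 0.002 F [-2.3 -3.9  4.2] T [-0.86  0.34  0.01] q [-0.89  0.72  1.57 -0.01  0.83  2.2 ]
0.2 [301. 514.]
0.3 [297. 535.]
0.4 [292. 550.]
0.5 [286. 559.]
0.6 [279. 562.]
0.7 [272. 560.]
0.8 [264. 554.]
0.9 [256. 542.]
```

View pics/s14.png

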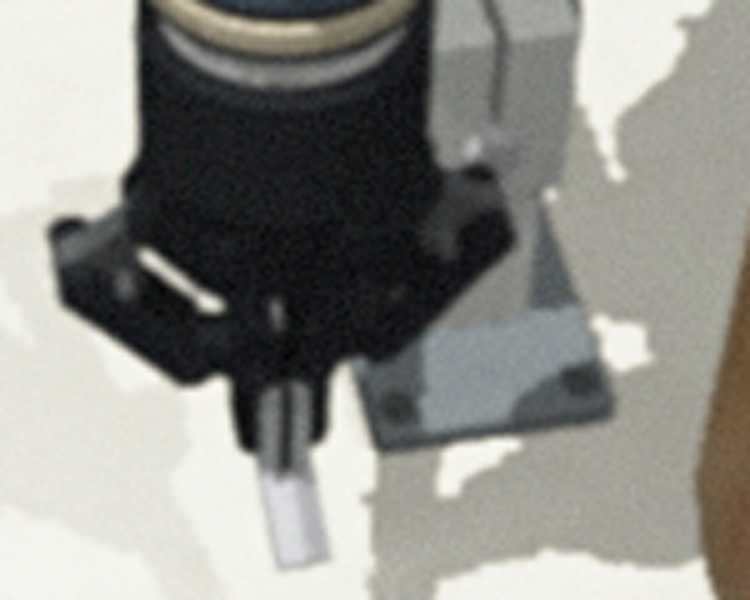

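```bash
python3 -m crank '[{"hand":255,"delta_pos":[-0.4,0,0.4],"turn":0},{"hand":255,"delta_pos":[-0.4,0,0.4],"turn":0},{"hand":255,"delta_pos":[-0.3,0,0.4],"turn":0}]'
python3 - <<'E'
from h import *
goto(None)
im=r.get_image("side");cv2.imwrite("pics/s15.png",cv2.resize(im[240:360,300:450],None,fx=5,fy=5,interpolation=cv2.INTER_CUBIC))
E
```

```text
time: 17.77
ee_pos: [0.4754, -0.4034, 0.0352]
ee_rot: [2.278, -2.142, 0.058]
wrist_force: [-1.0, -4.1, 4.7]
opening: -0.001
t 17.775 tcp [ 0.4754 -0.4034  0.0352] yaw -1.5095 op -0.001 F [-1.  -4.1  4.7] T [-0.57  0.14  0.02] q [-0.88  0.73  1.59 -0.01  0.78  2.21]
```

View pics/s15.png

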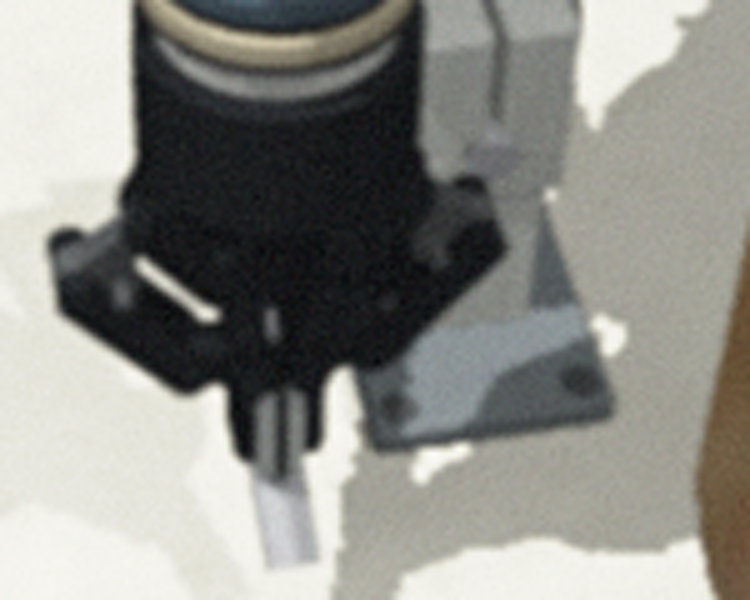

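```bash
python3 -m crank '[{"hand":255,"delta_pos":[-0.35,0,0.4],"turn":0},{"hand":255,"delta_pos":[0,0,0],"turn":0},{"hand":255,"delta_pos":[0.1,0,-1],"turn":0},{"hand":255,"delta_pos":[0.5,0,-3],"turn":0},{"hand":255,"delta_pos":[1,0,-4],"turn":0},{"hand":255,"delta_pos":[3,0,-5],"turn":0},{"hand":255,"delta_pos":[5,0,-3],"turn":0},{"hand":255,"delta_pos":[5,0,0],"turn":0},{"hand":255,"delta_pos":[5,0,0],"turn":0},{"hand":255,"delta_pos":[5,0,0],"turn":0},{"hand":255,"delta_pos":[0,0,0],"turn":0}]'
python3 - <<'E'
from h import *
goto(None)
im=r.get_image("side");cv2.imwrite("pics/s16.png",cv2.resize(im[210:370,260:460],None,fx=3.75,fy=3.75,interpolation=cv2.INTER_CUBIC))
im=r.get_image("top");cv2.imwrite("pics/t16.png",cv2.resize(im[150:280,290:460],None,fx=4.5,fy=4.5,interpolation=cv2.INTER_CUBIC))
x=np.array([.9972,.075,0]);y=np.array([-.075,.9972,0]);M=np.array([.4869,-.3022,.13]);E=M-.0225*x
for th in np.arange(.2,.95,.1):
    d=-y*np.cos(th)-np.array([0,0,np.sin(th)])
    print(round(th,2),np.round((np.array(proj("side",E+.15*d))-[260,210])*3.75),np.round((np.array(proj("top",E+.15*d))-[290,150])*4.5))
E
```

```text
time: 19.2
ee_pos: [0.4856, -0.6234, 0.1839]
ee_rot: [-2.286, 2.139, 0.015]
wrist_force: [-0.0, 1.1, -0.2]
opening: 0.003
t 19.2 tcp [ 0.4856 -0.6234  0.1839] yaw -1.5044 op 0.003 F [-0.   1.1 -0.2] T [-0.    0.04 -0.04] q [-1.05  0.79  0.94  0.01  1.42  2.02]
0.2 [376. 498.] [548. 261.]
0.3 [373. 514.] [533. 265.]
0.4 [369. 525.] [515. 269.]
0.5 [364. 531.] [494. 274.]
0.6 [359. 534.] [471. 278.]
0.7 [354. 533.] [446. 282.]
0.8 [348. 528.] [420. 287.]
0.9 [342. 519.] [392. 291.]
```

View pics/s16.png

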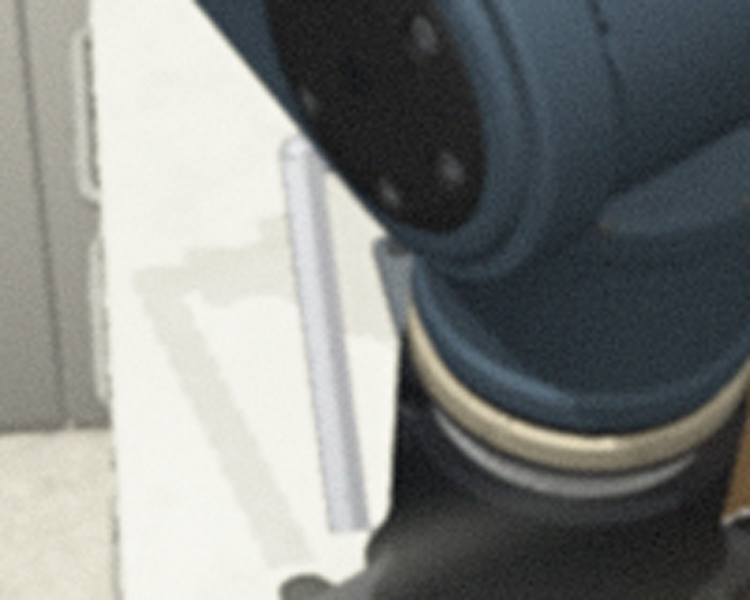

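View pics/t16.png

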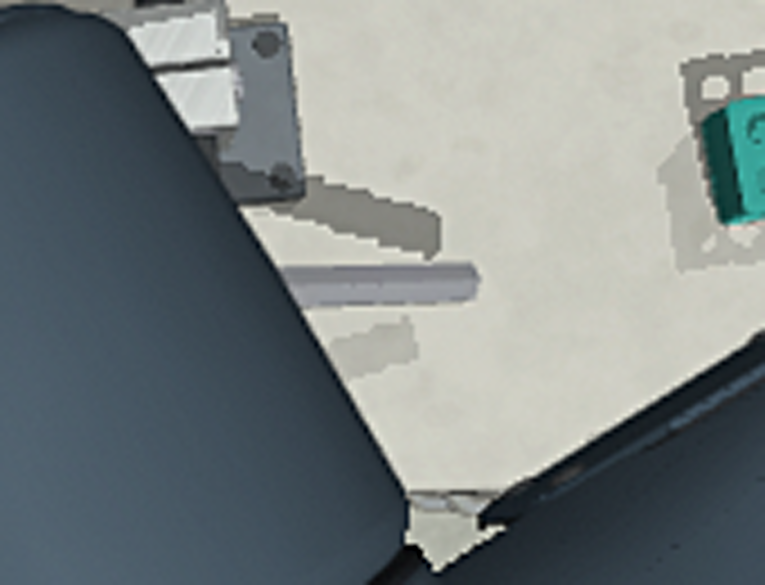

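```bash
python3 - <<'E'
from h import *
from scipy.optimize import least_squares
x0=np.array([.9972,.075,0]);M=np.array([.4869,-.3022,.13])
# initial s10 end-face centre (384,549)/3.75+(260,200); elbow outer top s9 approx; fit theta,yaw with E fixed variants
def end(E,th,yw):
    d0=np.array([np.sin(yw),-np.cos(yw),0]);d=d0*np.cos(th)-np.array([0,0,np.sin(th)]);u=d0*np.sin(th)+np.array([0,0,np.cos(th)])
    return E+.15*d,u,d
for dz in (-.001,0):
    E=M-.0235*x0+[0,0,dz]
    o=np.array([260+384/3.75,200+549/3.75])
    f=lambda p:np.array(proj("side",end(E,*p)[0]))-o
    s=least_squares(f,[.3,.08]);print("init th,yaw",s.x,s.cost)
    # now: top: ridge end (478,272)?, side end-centre
    def g(p):
        e,u,d=end(E,*p);
        return np.r_[np.array(proj("top",e+u*.0046*1.0))[0]-(290+478/4.5)]
    for th in (.55,.6,.65,.7,.75):
        e,u,d=end(E,th,.1);up=u
        h=hexbar(e-.14*d,e,u)
        T=np.array([(np.array(proj("top",q))-[290,150])*4.5 for q in h[6:]]);S=np.array([(np.array(proj("side",q))-[260,210])*3.75 for q in h[6:]])
        print(th,"top cols",T[:,0].min().round(),T[:,0].max().round(),"side rows",S[:,1].min().round(),S[:,1].max().round(),"cols",S[:,0].min().round(),S[:,0].max().round())
E
```

```text
init th,yaw [0.28498786 0.1101929 ] 6.462348535570529e-27
0.55 top cols 468.0 496.0 side rows 530.0 538.0 cols 345.0 390.0
0.6 top cols 456.0 485.0 side rows 531.0 538.0 cols 343.0 387.0
0.65 top cols 443.0 473.0 side rows 531.0 538.0 cols 340.0 384.0
0.7 top cols 430.0 461.0 side rows 529.0 538.0 cols 337.0 380.0
0.75 top cols 417.0 449.0 side rows 527.0 536.0 cols 334.0 377.0
init th,yaw [0.29736697 0.11130478] 0.0
0.55 top cols 468.0 496.0 side rows 528.0 537.0 cols 345.0 390.0
0.6 top cols 456.0 485.0 side rows 530.0 537.0 cols 343.0 387.0
0.65 top cols 443.0 474.0 side rows 529.0 537.0 cols 340.0 384.0
0.7 top cols 430.0 462.0 side rows 528.0 536.0 cols 337.0 380.0
0.75 top cols 417.0 449.0 side rows 525.0 535.0 cols 334.0 377.0
```

The key rests at about 0.62 rad against about 0.29 before pressing, so the bolt has turned roughly 0.33–0.42 rad. I'll press a little further for margin.

```bash
python3 -m crank '[{"hand":255,"delta_pos":[-5,0,0],"turn":0},{"hand":255,"delta_pos":[-5,0,0],"turn":0},{"hand":255,"delta_pos":[-5,0,0],"turn":0},{"hand":255,"delta_pos":[-4,0,0],"turn":0},{"hand":255,"delta_pos":[0,0,3],"turn":0},{"hand":255,"delta_pos":[0,0,4],"turn":0},{"hand":255,"delta_pos":[0,0,2],"turn":0},{"hand":255,"delta_pos":[0,0,0],"turn":0}]'
python3 - <<'E'
from h import *
goto([.4755,-.400,.034],-1.51)
E
```

```text
time: 20.3
ee_pos: [0.4704, -0.3947, 0.0955]
ee_rot: [-2.289, 2.112, 0.054]
wrist_force: [-0.8, 0.2, -0.0]
opening: 0.001
t 20.3 tcp [ 0.4704 -0.3947  0.0955] yaw -1.4902 op 0.001 F [-0.8  0.2 -0. ] T [ 0.02  0.02 -0.01] q [-0.89  0.66  1.52  0.03  1.    2.16]
delta cm [ 0.84 -0.49  6.12] turn 1.14 z axis [-0.007  0.043 -0.999]
```

```bash
python3 -m crank '[{"hand":255,"delta_pos":[0.8,-0.45,0.5],"turn":1.1},{"hand":255,"delta_pos":[0,0,2],"turn":0},{"hand":255,"delta_pos":[0,0,1.5],"turn":0},{"hand":255,"delta_pos":[0,0,1],"turn":0},{"hand":255,"delta_pos":[0,0,0],"turn":0}]'
python3 - <<'E'
from h import *
goto([.4755,-.400,.034],-1.51)
im=r.get_image("side");cv2.imwrite("pics/s17.png",cv2.resize(im[240:360,300:450],None,fx=5,fy=5,interpolation=cv2.INTER_CUBIC))
E
```

```text
time: 20.92
ee_pos: [0.4785, -0.4016, 0.0475]
ee_rot: [-2.268, 2.135, 0.043]
wrist_force: [-0.4, -0.1, 0.1]
opening: -0.0
t 20.925 tcp [ 0.4785 -0.4016  0.0475] yaw -1.5107 op -0.0 F [-0.4 -0.1  0.1] T [-0.08 -0.03  0.03] q [-0.89  0.73  1.53  0.03  0.91  2.17]
delta cm [-0.12  0.29  1.36] turn -0.04 z axis [-0.002  0.038 -0.999]
```

View pics/s17.png

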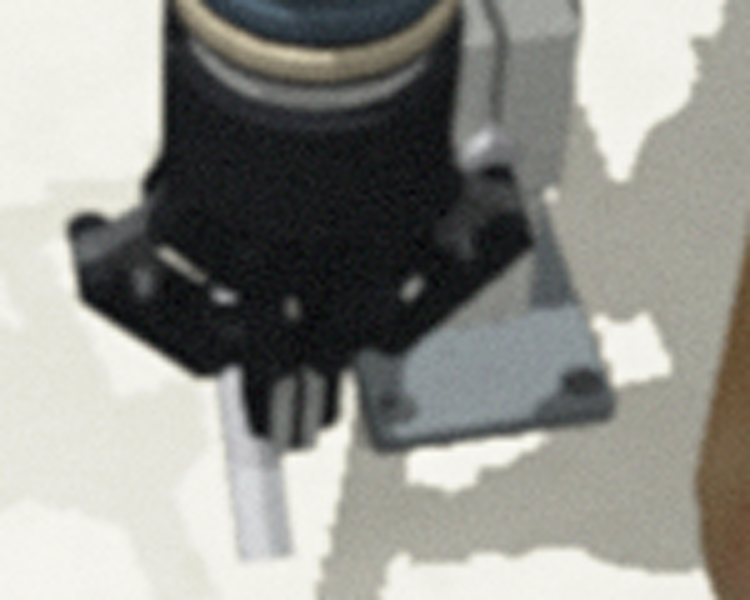

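```bash
python3 -m crank '[{"hand":255,"delta_pos":[0,0,-1.5],"turn":0},{"hand":255,"delta_pos":[0,0.9,0],"turn":0},{"hand":255,"delta_pos":[0,0,0],"turn":0},{"hand":255,"delta_pos":[0,0,0],"turn":0}]'
python3 - <<'E'
from h import *
goto([.4755,-.400,.034],-1.51)
im=r.get_image("side");cv2.imwrite("pics/s18.png",cv2.resize(im[240:360,300:450],None,fx=5,fy=5,interpolation=cv2.INTER_CUBIC))
E
```

```text
time: 21.48
ee_pos: [0.4699, -0.4045, 0.0664]
ee_rot: [-2.268, 2.136, 0.035]
wrist_force: [0.1, 0.7, -0.0]
opening: 0.001
t 21.475 tcp [ 0.4699 -0.4045  0.0664] yaw -1.5111 op 0.001 F [ 0.1  0.7 -0. ] T [-0.04 -0.02 -0.04] q [-0.9   0.7   1.53  0.03  0.93  2.16]
delta cm [-0.31 -0.57  3.25] turn -0.06 z axis [ 0.001  0.034 -0.999]
```

View pics/s18.png

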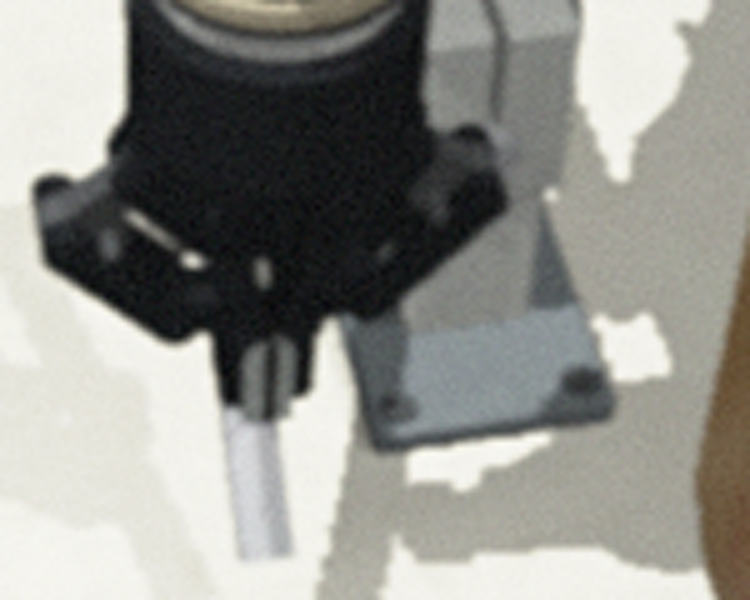

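```bash
python3 -m crank '[{"hand":255,"delta_pos":[0,0.25,0.5],"turn":0},{"hand":255,"delta_pos":[0,0,1],"turn":0},{"hand":255,"delta_pos":[-0.1,0,0.8],"turn":0},{"hand":255,"delta_pos":[-0.15,0,0.6],"turn":0},{"hand":255,"delta_pos":[-0.2,0,0.5],"turn":0}]'
python3 - <<'E'
from h import *
goto([.4755,-.398,.025],-1.51)
im=r.get_image("side");cv2.imwrite("pics/s19.png",cv2.resize(im[240:360,300:450],None,fx=5,fy=5,interpolation=cv2.INTER_CUBIC))
E
```

```text
time: 22.15
ee_pos: [0.4674, -0.399, 0.03]
ee_rot: [-2.268, 2.136, 0.034]
wrist_force: [0.3, 0.5, 6.4]
opening: -0.002
t 22.15 tcp [ 0.4674 -0.399   0.03  ] yaw -1.511 op -0.002 F [0.3 0.5 6.4] T [-0.01  0.07  0.08] q [-0.9   0.75  1.57  0.03  0.86  2.16]
delta cm [-0.03 -0.82  0.51] turn -0.06 z axis [ 0.002  0.034 -0.999]
```

View pics/s19.png

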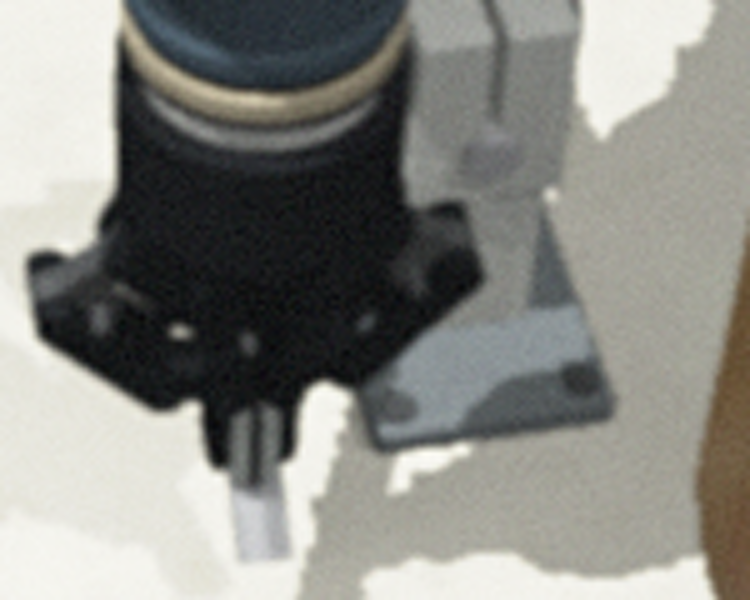

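```bash
python3 -m crank '[{"hand":255,"delta_pos":[-0.25,0,0.5],"turn":0},{"hand":255,"delta_pos":[-0.25,0,0.4],"turn":0},{"hand":255,"delta_pos":[0,0,0],"turn":0}]'
python3 - <<'E'
from h import *
goto(None)
im=r.get_image("side");cv2.imwrite("pics/s20.png",cv2.resize(im[240:360,300:450],None,fx=5,fy=5,interpolation=cv2.INTER_CUBIC))
E
```

```text
time: 22.58
ee_pos: [0.4683, -0.3962, 0.0233]
ee_rot: [-2.271, 2.137, 0.025]
wrist_force: [-2.5, -0.9, 4.4]
opening: -0.0
t 22.575 tcp [ 0.4683 -0.3962  0.0233] yaw -1.5097 op -0.0 F [-2.5 -0.9  4.4] T [-0.07  0.29  0.01] q [-0.9   0.75  1.58  0.03  0.83  2.17]
```

View pics/s20.png

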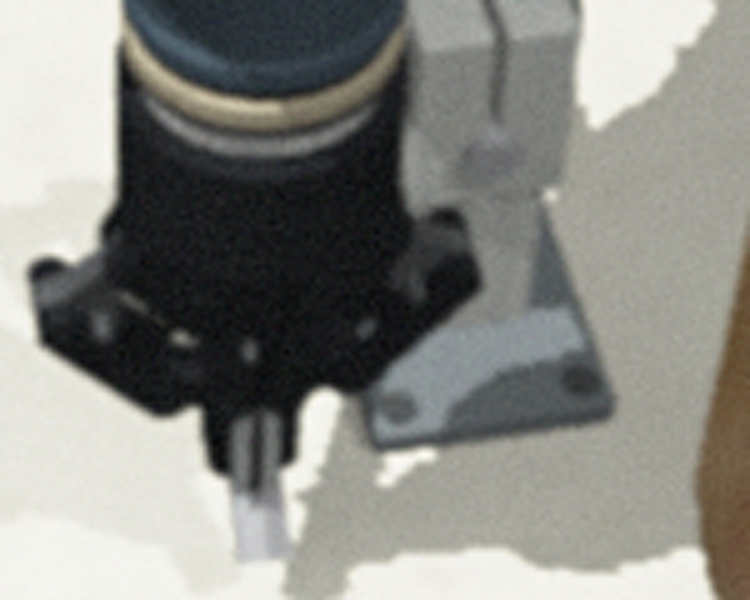

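```bash
python3 -m crank '[{"hand":255,"delta_pos":[0,0,-1],"turn":0},{"hand":255,"delta_pos":[0.3,0,-3],"turn":0},{"hand":255,"delta_pos":[1,0,-4],"turn":0},{"hand":255,"delta_pos":[3,0,-5],"turn":0},{"hand":255,"delta_pos":[5,0,-2],"turn":0},{"hand":255,"delta_pos":[5,2,0],"turn":0},{"hand":255,"delta_pos":[5,3,0],"turn":0},{"hand":255,"delta_pos":[4,4.5,0],"turn":0},{"hand":255,"delta_pos":[4,4.5,0],"turn":0},{"hand":255,"delta_pos":[2,5,0],"turn":0},{"hand":255,"delta_pos":[0,5,0],"turn":0},{"hand":255,"delta_pos":[0,5,0],"turn":0},{"hand":255,"delta_pos":[0,0,0],"turn":0}]'
python3 - <<'E'
from h import *
goto(None)
im=r.get_image("side");cv2.imwrite("pics/s21.png",cv2.resize(im[200:360,260:460],None,fx=3.75,fy=3.75,interpolation=cv2.INTER_CUBIC))
im=r.get_image("top");cv2.imwrite("pics/t21.png",cv2.resize(im[150:280,290:460],None,fx=4.5,fy=4.5,interpolation=cv2.INTER_CUBIC))
E
```

```text
time: 24.25
ee_pos: [0.1895, -0.7149, 0.1677]
ee_rot: [-2.272, 2.127, 0.033]
wrist_force: [0.3, -0.3, -0.2]
opening: -0.003
t 24.25 tcp [ 0.1895 -0.7149  0.1677] yaw -1.5049 op -0.003 F [ 0.3 -0.3 -0.2] T [-0.   -0.02 -0.03] q [-1.47  0.74  1.1   0.01  1.33  1.61]
```

View pics/s21.png

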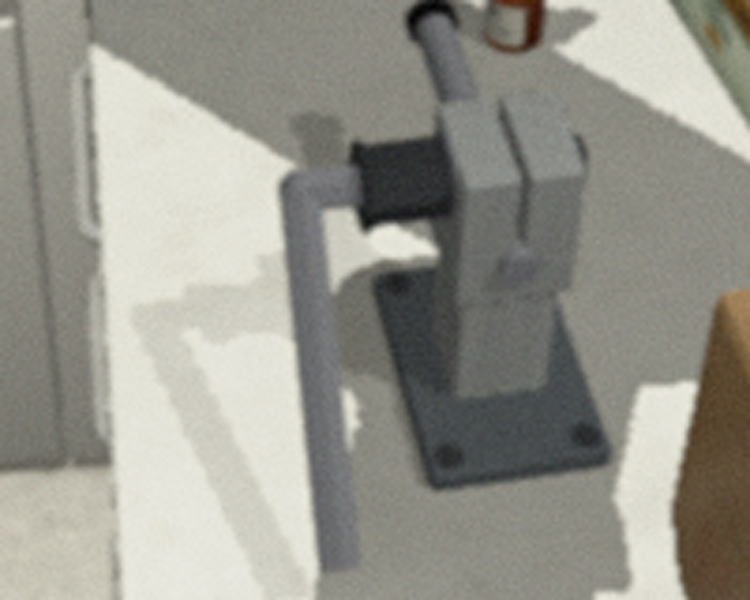

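View pics/t21.png

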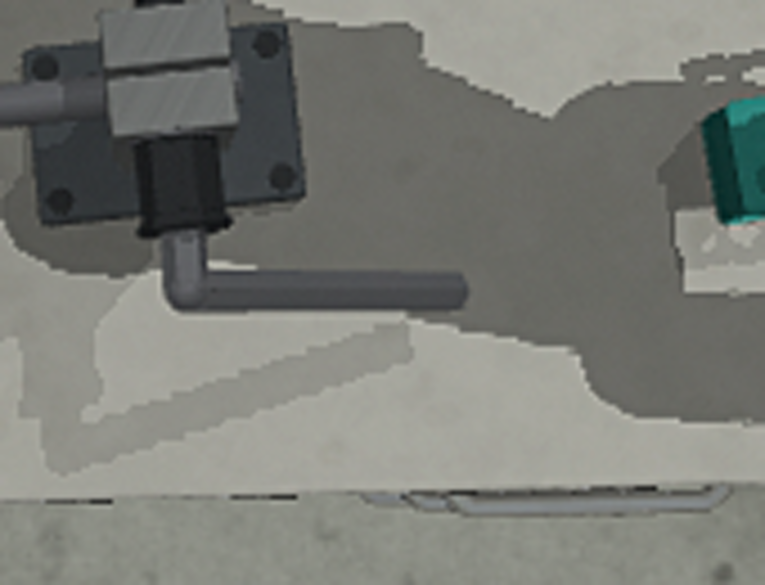

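```bash
python3 -c "
from rig import r
print(r.hand_in())"
```

```text
the job is handed in; nothing more can be done
None
```

I flipped the key, seated its short arm in the bolt, tightened the bolt, let go and handed the job in at about 24 s. The hand-in gave no verdict.

**What I did**
- I pulled the key out of the bolt, turned it 90° about the vertical and pushed the short arm in until it stopped. Only then did I release it.
- I pressed the long arm down with shut fingers along an arc, at about 6 N, in two passes. Then I backed well clear.

**What the last checks showed**
- **Seating:** the last pictures show the short arm about 36 mm deep, in line with the bolt, with the long arm to the right. The gripper is away and the wrist force is about zero.
- **Bolt turn:** the long arm rests about 0.67 rad below level, against about 0.29 rad just before pressing. That puts the bolt turn at 0.38 rad by the difference, or 0.47 rad if the play is the stated 0.2 rad. I could not read the bolt angle directly.

**What disagreed or went wrong**
- **Missed first grasp:** the fingertips appeared about 28 mm higher than the reported tool position, so the first grasp closed on air above the key. I corrected for that offset from then on.
- **Loose key:** the long arm shifted a few millimetres sideways between the two presses. I put that down to looseness in the socket, because the elbow had not moved.

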